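# Kit the pipe clamps and lock the tray in the packing fixture

## Robot

A 6-joint arm with a two-finger parallel gripper is mounted at the origin on the work surface. World frame = base frame: x ahead of the robot, y to its left, z up, the work surface at z = 0. Lengths are in mm, angles in degrees, forces in N, time in s.
With the tool pointing down it reaches from about 350 to 875 mm from the base axis. Payload 4.2 kg.
Tool frame: the origin (TCP) lies midway between the tips of the shut fingers; the grasp point (between the pads) lies 19 mm behind it; z points along the fingers, y is the line along which they close (so a half turn about z gives the same grasp; the last joint's range is limited). The gripper opens to 87 mm and grips with 3 to 60 N. Pads are 19 mm wide; open, the fingers measure 117 mm over their backs; the gripper's body (75 mm by 190 mm) begins 51 mm behind the grasp point.
Start: joints at [82.025, 22.042, 0.453, 0, -68.411, -14.817], TCP at [242.086, 576.189, 222.55] pointing down, gripper open.
Joint ranges: [-179.83, 179.83], [-69.29, 118.12], [-61.27, 80.66], [-181.25, 117.63], [-171.15, -9.14], [-177.46, 177.46]. Speed limits (degrees/s): [159.86, 159.86, 180, 180, 180, 180].

## Interface

Orientations are given as [roll, pitch, yaw] about the fixed x, y, z axes, in that order (R = Rz(yaw) Ry(pitch) Rx(roll)).
In Python, from cell import robot gives the robot as it stands. The module is installed in compiled form; this text tells all that it offers.
- The arm moves only by the shell command python3 -m pendant 'ROWS' [FORCE]. ROWS is JSON, a list of rows, each an object of numbers: "tx", "ty", "tz": the shift along the tool's x, y, z normalised to -1 to 1, where 1 is 0.25 m; "rx", "ry", "rz": the turn, a rotation vector about the tool's x, y, z normalised to -1 to 1, where 1 is 45 degrees; "fingers": the opening, from -1 (shut) to 1 (fully open). In form: [{"tx": .., "ty": .., "tz": .., "rx": .., "ry": .., "rz": .., "fingers": ..}, ...]. A call has 1 to 20 rows; each row shifts and turns the commanded pose from where the row before left it, along the tool's axes as they then stand; what a row does not reach is not made up. A row lasts 1/8 s, in which the tool goes at most 62.5 mm and 10.7 degrees, less where a joint would pass 70% of its speed; a pose out of reach is approached as far as the arm can. A call with a number of a shift or a turn outside -1 to 1 is refused whole. A call with a gripper value outside its range is refused whole. The fingers move at their own pace and stop on an object; FORCE is the grip in N (left out, the last holds). Time passes only in rows, so rows that do not move let the fingers close. It gives the time, the measured TCP pose, the force, the opening and the grip force at its end, in the units of the state.
- robot.read_state(): the state, without advancing time (a new reading comes with each control period).
- robot.get_image(name): name is "scene" or "top" or "wrist"; returns a dict with "frame" (420x560x3 uint8, blue, green, red), "z_map" (420x560 float32, mm along the optical axis (not along the pixel's ray), 0 where there is no reading), "vfov" (degrees; the focal length in pixels is half the picture's height over the tangent of half this angle, whatever the lens; pixels are square), "cx", "cy" (the principal point, pixels), "D" ([k1, k2, p1, p2, k3] as OpenCV has them; the pictures are not rectified), "R" (3x3) and "t" (3): a world point X has camera coordinates R X + t. Camera axes: x right, y down, z forward; pixel columns grow to the right and rows downward; lengths in mm; the calibration is good to about 2 mm. A picture is of the moment at which its call begins.
- robot.finish_job(): hands the job in; it is judged then, once.
The state is a dict: "t": time; "joints": joint angles; "joint_vel": joint speeds; "joint_efforts": joint torques, N m; "position": TCP position; "ee_rot": TCP orientation; "contact_force": force on the tool from outside, world axes, zero at the start; "wrist_torque": the same for the moment, N m; "finger_gap": finger opening in mm; "gripper_force": force on a finger pad.
Only numpy, scipy, OpenCV 4.12 (cv2) and the standard library are available. Lean on these libraries where they do the work, as an engineer would, in place of code of your own. Each camera call takes 0.05 s, during which the arm holds its last target. There are 200 camera calls.

## Task

Get the kit ready in the packing fixture: push the grey tray square and flush into the fence corner, and put every double-hump pipe clamp lying loose on the bench into it (those in the stock bin stay there), each on the tray floor and none on top of another. Once all are in and the tray is home, swing the hinged latch bar over the tray, fully down into its catch, so that everything stays in place; do not disturb the other things on the bench.

Things in the scene. Friction and masses are not known exactly. Their poses are not given: they have to be found in the camera images.
- fitting1: zinc-grey metal double pipe clamp: a flat bar 84 long (own x) x 26 wide (own y) x 10 thick with two round-topped humps (24 wide, at own x = -22 and +22) across its full width; 24 high overall, about 0.11 kg. Origin at mid length, mid width and mid height, 12 above its underside; own z up as it stands. It lies on the bench at the right; there may be two, three or four of them
- fitting2: zinc-grey metal double pipe clamp: a flat bar 84 long (own x) x 26 wide (own y) x 10 thick with two round-topped humps (24 wide, at own x = -22 and +22) across its full width; 24 high overall, about 0.11 kg. Origin at mid length, mid width and mid height, 12 above its underside; own z up as it stands. It lies on the bench at the right; there may be two, three or four of them
- fitting3: zinc-grey metal double pipe clamp: a flat bar 84 long (own x) x 26 wide (own y) x 10 thick with two round-topped humps (24 wide, at own x = -22 and +22) across its full width; 24 high overall, about 0.11 kg. Origin at mid length, mid width and mid height, 12 above its underside; own z up as it stands. It lies on the bench at the right; there may be two, three or four of them
- fitting4: zinc-grey metal double pipe clamp: a flat bar 84 long (own x) x 26 wide (own y) x 10 thick with two round-topped humps (24 wide, at own x = -22 and +22) across its full width; 24 high overall, about 0.11 kg. Origin at mid length, mid width and mid height, 12 above its underside; own z up as it stands. It lies on the bench at the right; there may be two, three or four of them
- tray: open grey plastic tray, 110 (own x) x 240 (own y) x 40 high, walls and floor 3 thick, about 0.4 kg, standing loose on the fixture's plate, 1 to 2 cm short of the far fence and 3 to 7 cm short of the side fence. Origin at the centre of its underside. It slides when pushed on its outer walls
- corner (a point): inside corner of the fixture's two steel fences, at its plate's top. x points away from the robot: the far fence's face is the plane x = 0, running 320 along +y; the side fence's face is y = 0, running 110 along -x; both 30 high. A tray that is home has its far long wall on the far fence and its right (-y) end on the side fence: tray origin at x = -55, y = 120, z = 0 here, axes parallel
- fixture: the fixture, fixed to the bench: an aluminium plate 8 thick with the fences, latch and catch. Origin straight below the corner point, on the bench; same axes as the corner. The plate spans x -200 to +35, y -35 to +345
- catch (a point): the catch: point at the bottom of the U on top of a dark steel post (16 x 36, standing 46 above the plate, U sides 14 higher) in front of the tray, at x = -160, y = 45 of the corner frame. The closed latch bar rests in the U
- latch (a joint): angle of the latch bar: 0 = closed, lying level over the tray with its end in the U of the catch (its stop); grows as its free end is lifted; starts open, about upright (1.55 to 1.85). The hinge is stiff with friction (about 0.28 N m): the bar stays wherever it is left
- latch_hinge (a point): point on the latch's hinge axis, mid bar, 52 above the fixture plate, 12 behind the far fence's face. The axis is parallel to the corner's y axis. The bar is 16 wide, 10 thick, and reaches 195 from the axis to its handle peg; closed it points to the corner's -x
- latch_peg (a point): grip point on the latch's handle: a round steel peg of 12 diameter near the bar's free end, 195 from the hinge axis, parallel to the hinge axis, sticking out from the bar to the +y side of the corner frame; the peg ends 60 from the middle of the bar and this point lies on its axis 34 from the middle of the bar
- screwdriver: screwdriver with a blue handle, 190 long, lying among the clamps; leave it alone. Origin under its middle
- strip: plain flat drilled metal strip, 35 x 150 x 6, no humps, not part of the kit; leave it alone. Origin at the centre of its underside
- tape: empty cardboard reel, 90 diameter, 45 high; leave it alone. Origin at the centre of its underside
Mind the look-alikes: they are no part of the job. What is shaped like the fitting3 but blue or green is not meant.

How it is judged:
By the outcome, as a careful person would: the job done as asked, in the order asked, and still so for the second after the job is handed in, with the robot touching nothing.
Of fitting1, fitting2, fitting3, fitting4 only 2 to 4 are there at a start; the rules pass over those that are not, and their reading is None.
At some moment in a run one of fitting1, fitting2, fitting3, fitting4 may be knocked a few centimetres aside while the robot is not near it.
Once in a run the grip may slacken for a moment while it holds something.
It also fails if it takes over 210 s, if anything falls off the work surface, if the arm or the gripper's body presses on something with over 40 N, if the wrist force passes 120 N, or if a joint passes its speed limit or range.

## Working session

There is one attempt and no reset: what is moved stays moved. The work goes in short steps, Python scripts to look and compute and a shell command to move; the robot and the scene stay as the last step left them, time stands still between calls to the robot, and variables do not carry over. Pictures are saved under pics/ and viewed, at most 14 in all, crops included, and the job is handed in when it is done.

```bash
mkdir -p pics
cat > h.py <<'E'
import numpy as np, cv2
from cell import robot
from scipy.spatial.transform import Rotation as Ro
def cap(n,name):
    d=robot.get_image(n); cv2.imwrite(f'pics/{name}.png',d['frame']); np.savez(f'pics/{name}.npz',**{k:np.array(v) for k,v in d.items()}); return d
def load(name): return dict(np.load(f'pics/{name}.npz'))
def K(d):
    f=d['frame'].shape[0]/2/np.tan(np.radians(float(d['vfov']))/2); return np.array([[f,0,float(d['cx'])],[0,f,float(d['cy'])],[0,0,1]])
def ray(d,px):
    p=cv2.undistortPoints(np.array(px,float).reshape(-1,1,2),K(d),d['D']).reshape(-1,2); return np.c_[p,np.ones(len(p))]
def onz(d,px,z):  # intersect with plane world z
    r=ray(d,px)@d['R']; c=-d['R'].T@d['t']; z=np.broadcast_to(z,len(r)); return c+r*((z-c[2])/r[:,2])[:,None]
def depth(d,px):
    px=np.array(px).reshape(-1,2); r=ray(d,px); z=np.array([np.median(d['z_map'][int(v)-1:int(v)+2,int(u)-1:int(u)+2]) for u,v in px]); return (r*z[:,None]-d['t'])@d['R']
def cloud(d):
    h,w=d['z_map'].shape; u,v=np.meshgrid(np.arange(w),np.arange(h)); r=ray(d,np.c_[u.ravel(),v.ravel()]); return ((r*d['z_map'].reshape(-1,1)-d['t'])@d['R']).reshape(h,w,3)
def proj(d,X): return cv2.projectPoints(np.array(X,float).reshape(-1,1,3),cv2.Rodrigues(d['R'])[0],d['t'],K(d),d['D'])[0].reshape(-1,2)
def tri(obs):
    A=np.zeros((3,3));b=np.zeros(3)
    for d,px in obs:
        r=(ray(d,[px])@d['R'])[0]; r/=np.linalg.norm(r); c=-d['R'].T@d['t']; P=np.eye(3)-np.outer(r,r); A+=P;b+=P@c
    return np.linalg.solve(A,b)
E
python3 - <<'E'
from h import *
np.set_printoptions(precision=1,suppress=True)
s=robot.read_state(); print(s)
for n in ('scene','top','wrist'):
    d=cap(n,n+'0'); print(n,d['vfov'],d['D'],-d['R'].T@d['t'],(d['z_map']>0).mean())
E
```

```text
{'t': 0.0, 'joints': array([ 82. ,  22.1,   0.4,  -0. , -68.4, -14.8]), 'joint_vel': array([-0.1,  0. ,  0. , -0.1, -0. , -0. ]), 'joint_efforts': array([ -0. , -39.1,  18.7,   4.2,   0. ,  -0. ]), 'position': array([241.9, 575.6, 221.5]), 'ee_rot': array([179.9,  -0. , -22.8]), 'contact_force': array([-0.7, -0.1,  0.2]), 'wrist_torque': array([-0.,  0.,  0.]), 'gripper_force': 0.0, 'finger_gap': 86.79241883024753}
scene 56.191403674483034 [-0.  0.  0.  0.  0.] [1021.8  -96.3  884.4] 0.9962244897959184
top 47.011264127370794 [-0.1  0.   0.   0.   0. ] [ 429.2   61.8 1379.8] 0.9962159863945578
wrist 63.9857655350997 [-0.  0.  0.  0.  0.] [303.5 550.3 384.1] 0.9790646258503402
```

View pics/top0.png

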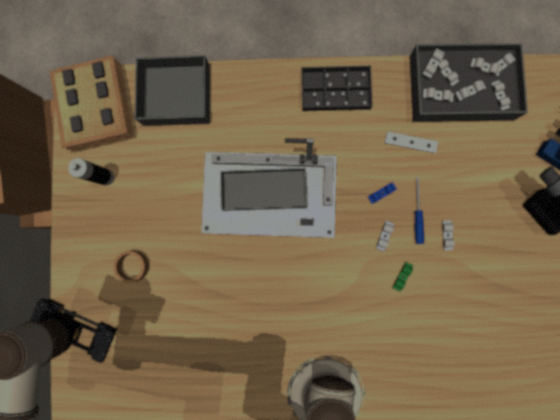

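View pics/scene0.png

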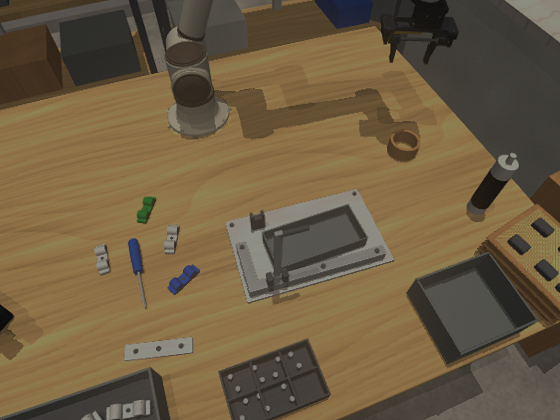

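The top view shows the fixture plate at (270,195), the tray at (264,190) and the latch upright at (308,150). What could be taken for a clamp:
- grey at (385,236)
- grey at (448,235)
- blue at (382,193)
- green at (403,276)
- flat strip at (411,142)
- clamps in the stock bin around (468,82)

I choose the two loose grey ones and will check them in a close crop.

Run:
```python
from h import *
np.set_printoptions(precision=1,suppress=True)
t=load('top0'); f=t['frame']; 
a=cv2.resize(f[135:290,350:560],None,fx=3.8,fy=3.8,interpolation=cv2.INTER_CUBIC); cv2.imwrite('pics/c1.png',a)
b=cv2.resize(f[130:245,195:345],None,fx=5.2,fy=5.2,interpolation=cv2.INTER_CUBIC); cv2.imwrite('pics/c2.png',b)
print(depth(t,[[230,228],[264,190],[385,236],[448,235],[310,260]]))
```

```text
[[ 472.8  262.5    6.1]
 [ 579.4  163.2    8.3]
 [ 440.9 -176.7   11.8]
 [ 439.6 -356.3    9.4]
 [ 377.4   36.2   -1.7]]
```

View pics/c1.png

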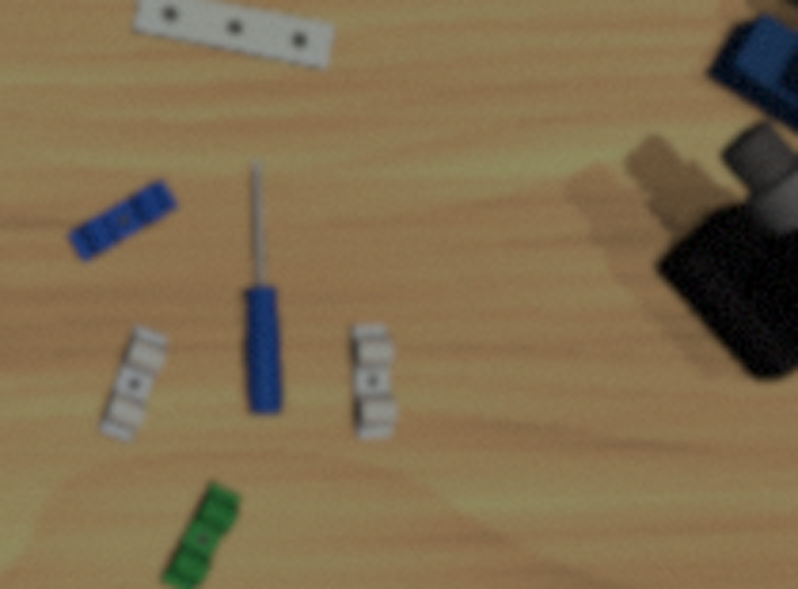

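View pics/c2.png

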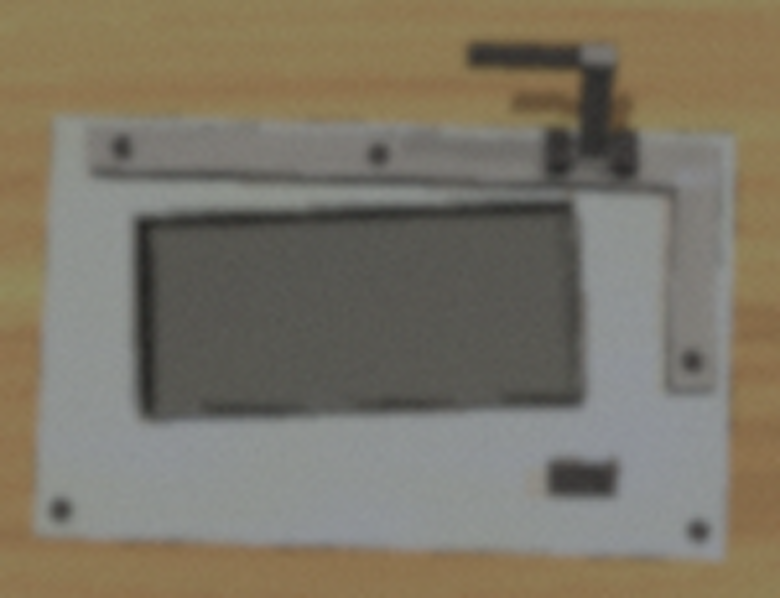

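Only two grey double-hump clamps lie loose, at top-view pixels (385,236) and (448,235). The blue and green ones, the strip and the screwdriver are distinct from them. The tray sits slightly skewed in the fixture, and the latch is open with its peg pointing to +y. Next I square the wrist and view the fixture closer.

```bash
python3 -m pendant '[{"rz":-0.17},{"rz":-0.17},{"rz":-0.167},{"tx":0.1,"ty":0.187,"tz":-0.067},{"tx":0.1,"ty":0.187,"tz":-0.067},{"tx":0.1,"ty":0.187,"tz":-0.067},{"tx":0.1,"ty":0.187,"tz":-0.067},{"tx":0.1,"ty":0.187,"tz":-0.067},{"tx":0.1,"ty":0.187,"tz":-0.067},{"tx":0.1,"ty":0.187,"tz":-0.067},{"tx":0.1,"ty":0.187,"tz":-0.067},{"tx":0.1,"ty":0.187,"tz":-0.067},{"tx":0},{"tx":0}]'
python3 - <<'E'
from h import *
np.set_printoptions(precision=1,suppress=True)
d=cap('wrist','w1'); print(-d['R'].T@d['t'],d['R'],robot.read_state()['position'],robot.read_state()['ee_rot'])
cv2.imwrite('pics/w1b.png',cv2.resize(d['frame'],(800,600)))
E
```

```text
[303.5 550.4 384.2] [[-0.4 -0.9  0. ]
 [-0.9  0.4  0.2]
 [-0.2  0.1 -1. ]] [242.  575.9 221.9] [179.9  -0.  -22.8]$[0]: bad value
```

View pics/w1b.png

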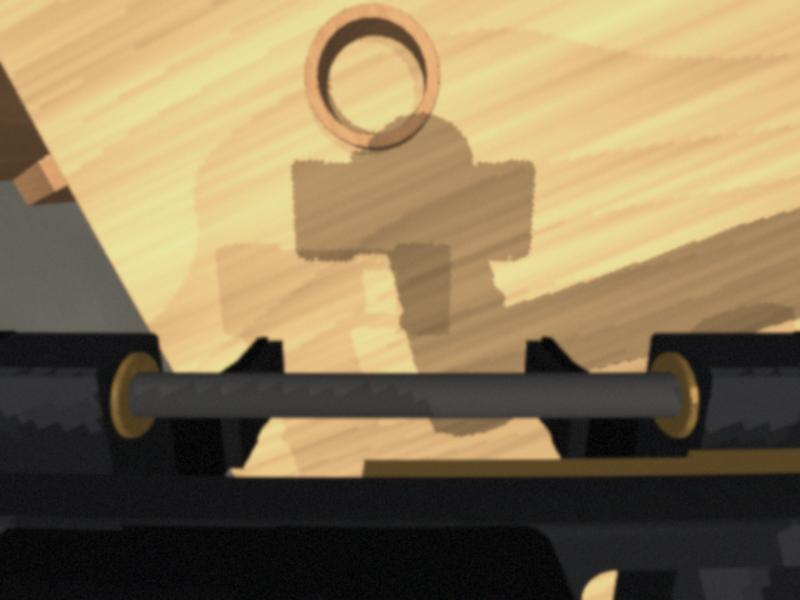

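The picture shows only the tape reel and the gripper, because the rows were refused; each row probably needs all its keys. I'll retype them in full.

```bash
python3 -m pendant '[{"tx":0,"ty":0,"tz":0,"rx":0,"ry":0,"rz":-0.17,"fingers":1},{"tx":0,"ty":0,"tz":0,"rx":0,"ry":0,"rz":-0.17,"fingers":1},{"tx":0,"ty":0,"tz":0,"rx":0,"ry":0,"rz":-0.167,"fingers":1},{"tx":0.089,"ty":0.187,"tz":-0.102,"rx":0,"ry":0,"rz":0,"fingers":1},{"tx":0.089,"ty":0.187,"tz":-0.102,"rx":0,"ry":0,"rz":0,"fingers":1},{"tx":0.089,"ty":0.187,"tz":-0.102,"rx":0,"ry":0,"rz":0,"fingers":1},{"tx":0.089,"ty":0.187,"tz":-0.102,"rx":0,"ry":0,"rz":0,"fingers":1},{"tx":0.089,"ty":0.187,"tz":-0.102,"rx":0,"ry":0,"rz":0,"fingers":1},{"tx":0.089,"ty":0.187,"tz":-0.102,"rx":0,"ry":0,"rz":0,"fingers":1},{"tx":0.089,"ty":0.187,"tz":-0.102,"rx":0,"ry":0,"rz":0,"fingers":1},{"tx":0.089,"ty":0.187,"tz":-0.102,"rx":0,"ry":0,"rz":0,"fingers":1},{"tx":0.089,"ty":0.187,"tz":-0.102,"rx":0,"ry":0,"rz":0,"fingers":1},{"tx":0,"ty":0,"tz":0,"rx":0,"ry":0,"rz":0,"fingers":1}]' 40
python3 - <<'E'
from h import *
np.set_printoptions(precision=1,suppress=True)
d=cap('wrist','w1'); print(-d['R'].T@d['t'])
cv2.imwrite('pics/w1b.png',cv2.resize(d['frame'],(800,600)))
E
```

```text
t: 1.82
position: [443.8, 153.1, 454.3]
ee_rot: [-179.9, -0.2, -0.3]
contact_force: [-0.5, 0.0, -0.4]
finger_gap: 87.0
gripper_force: 0.0
[509.9 152.7 617. ]
```

View pics/w1b.png

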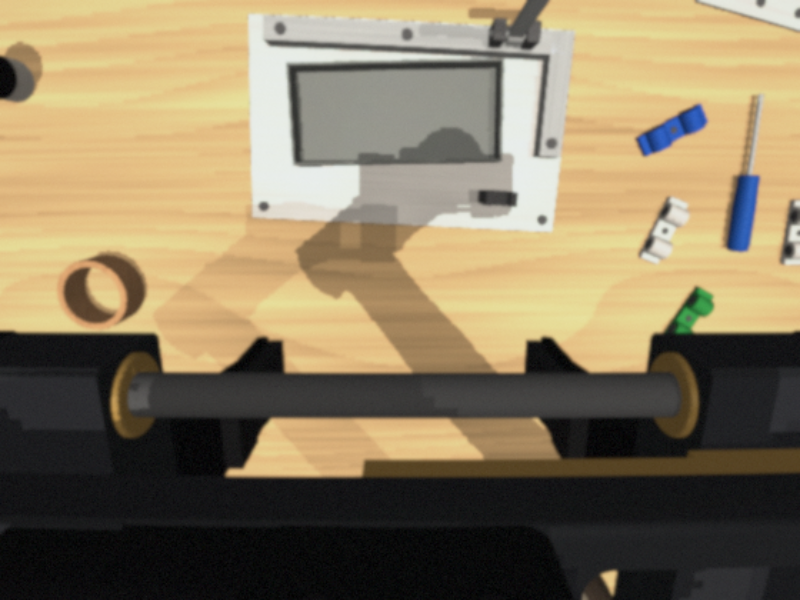

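The wrist view shows the whole fixture: plate corners (249,15), (573,33), (552,231), (251,217); tray (288..502, 62..165); catch (497,198); clamp 1 (665,231); clamp 2 at the edge (795,232). Next I measure these and cross-check them with the top camera.

Run:
```python
from h import *
np.set_printoptions(precision=1,suppress=True)
w=load('w1'); t=load('top0'); s=.7
pw=np.array([[249,15],[573,33],[552,231],[251,217]])*s
pt=np.array([[55,118],[735,133],[722,558],[35,533]])/5.2+[195,130]
P=np.array([[35,345],[35,-35],[-200,-35],[-200,345]],float)
def fit(P,Q):
    a=P.mean(0);b=Q.mean(0);H=(P-a).T@(Q-b);th=np.arctan2(H[0,1]-H[1,0],H[0,0]+H[1,1]);R=np.array([[np.cos(th),-np.sin(th)],[np.sin(th),np.cos(th)]]);o=b-R@a
    return o,np.degrees(th),np.linalg.norm(P@R.T+o-Q,axis=1)
for d,p in((w,pw),(t,pt)): Q=onz(d,p,8.); print('plate',Q[:,:2].tolist(),fit(P,Q[:,:2]))
print('tri plate',np.array([tri([(w,a),(t,b)]) for a,b in zip(pw,pt)]))
print('fence corner',onz(w,[np.array([548,57])*s],38))
rw=np.array([[288,64],[502,62],[501,160],[295,165]])*s; rt=np.array([[135,215],[573,203],[582,403],[146,416]])/5.2+[195,130]
T=np.array([[55,120],[55,-120],[-55,-120],[-55,120]],float)
for d,p in((w,rw),(t,rt)): Q=onz(d,p,48.); print('tray',Q[:,:2].tolist(),fit(T,Q[:,:2]))
print('tri rim',np.array([tri([(w,a),(t,b)]) for a,b in zip(rw,rt)]))
for nm,C in(('w',cloud(w)),('t',cloud(t))):
    o,th=fit(P,onz(w,pw,8.)[:,:2])[:2]
    m=(C[...,2]>40)&(C[...,2]<56)&(abs(C[...,0]-585)<100)&(abs(C[...,1]-160)<150); 
    if nm=='w': m[230:]=0
    print(nm,m.sum(),cv2.minAreaRect(C[m][:,:2].astype(np.float32)),np.median(C[m][:,2]))
# catch
print('catch depth',depth(w,[np.array([497,198])*s]))
# clamps by colour: bright, low saturation
for nm,d,r in(('w',w,(120,210,430,560)),('t',t,(200,270,360,480))):
    h=cv2.cvtColor(d['frame'],cv2.COLOR_BGR2HSV); m=np.zeros(h.shape[:2],np.uint8); y0,y1,x0,x1=r
    m[y0:y1,x0:x1]=((h[...,1]<60)&(h[...,2]>80))[y0:y1,x0:x1]
    n,l,st,ce=cv2.connectedComponentsWithStats(m)
    for i in range(1,n):
        if st[i,4]>40:
            q=np.argwhere(l==i)[:,::-1].astype(float); X=onz(d,q,16.)[:,:2].astype(np.float32); print(nm,ce[i],st[i],cv2.minAreaRect(X),depth(d,[ce[i]]))
```

```text
plate [[693.3279754739754, 332.5528154192099], [671.97899370757, -43.37021815099766], [441.428976366088, -33.12570082526048], [461.03294167192684, 347.55795249453]] (array([640.9,  -8.3]), np.float64(-3.1049127521445716), array([2.1, 2.7, 2.2, 1.3]))
plate [[692.1685481617841, 331.3085171141409], [674.0946316687573, -46.16617122500113], [440.36569638271135, -32.55653283433961], [461.4423871381299, 343.7670778643953]] (array([641.2, -10.1]), np.float64(-3.0391775519494706), array([2.6, 0.7, 2. , 2.1]))
tri plate [[689.9 329.1  19.5]
 [675.9 -47.3  -4.8]
 [440.9 -32.8   8.1]
 [461.8 340.5  27.5]]
fence corner [[639.1  -7.3  38. ]]
tray [[631.0947919101843, 281.08972974560544], [631.6153706212115, 45.89754248377682], [527.283891816478, 43.01001323525281], [523.0737549555702, 279.2490310838189]] (array([578.3, 162.3]), np.float64(0.6948396312843561), array([2. , 4.3, 2.9, 2.7]))
tray [[630.3946291534066, 280.21181428310706], [631.1092220401165, 44.60991355606748], [523.7661744313075, 42.28410182780891], [521.8499699886514, 275.2015491093705]] (array([576.8, 160.6]), np.float64(0.60509212
[... 544 characters left out ...]
28967285156) [[ 442.3 -177.4   10.5]]
w [554.8 166.3] [547 140  13  46 347] ((438.89263916015625, -338.06402587890625), (84.16770935058594, 22.81993865966797), 10.768926620483398) [[ 433.4 -346.9   10.6]]
w [522.4 166.1] [509 147  20  30  50] ((438.3319396972656, -282.30499267578125), (25.085453033447266, 55.64763259887695), 59.20128631591797) [[ 435.5 -274.    25.7]]
t [384.8 235.7] [376 221  18  30 289] ((442.1454772949219, -176.18585205078125), (28.138565063476562, 84.86174774169922), 68.42724609375) [[ 441.8 -176.3   11.6]]
t [448.  234.8] [442 220  13  31 290] ((439.9652099609375, -354.85589599609375), (84.57738494873047, 30.723844528198242), 1.4499664306640625) [[ 440.3 -356.2    9.4]]
```

The two cameras agree:
- The corner is at about (640, -8.5) with yaw -3.1.
- The tray is at about (577.5, 161.5) with yaw +0.65, which is 17 mm short of the far fence and 46 mm short of the side fence, within the stated ranges.
- Clamp 1 is at (442, -176) and clamp 2 at (440, -355).

Next I bring the fingers down in front of the tray's near wall.

```bash
python3 -m pendant '[{"tx":0,"ty":0,"tz":0,"rx":0,"ry":0,"rz":0.062,"fingers":1},{"tx":0.022,"ty":-0.007,"tz":0.193,"rx":0,"ry":0,"rz":0,"fingers":1},{"tx":0.022,"ty":-0.007,"tz":0.193,"rx":0,"ry":0,"rz":0,"fingers":1},{"tx":0.022,"ty":-0.007,"tz":0.193,"rx":0,"ry":0,"rz":0,"fingers":1},{"tx":0.022,"ty":-0.007,"tz":0.193,"rx":0,"ry":0,"rz":0,"fingers":1},{"tx":0.022,"ty":-0.007,"tz":0.193,"rx":0,"ry":0,"rz":0,"fingers":1},{"tx":0.022,"ty":-0.007,"tz":0.193,"rx":0,"ry":0,"rz":0,"fingers":1},{"tx":0.022,"ty":-0.007,"tz":0.193,"rx":0,"ry":0,"rz":0,"fingers":1},{"tx":0.022,"ty":-0.007,"tz":0.193,"rx":0,"ry":0,"rz":0,"fingers":1},{"tx":0,"ty":0,"tz":0,"rx":0,"ry":0,"rz":0,"fingers":1},{"tx":0.022,"ty":-0.007,"tz":0.17,"rx":0,"ry":0,"rz":0,"fingers":1},{"tx":0,"ty":0,"tz":0,"rx":0,"ry":0,"rz":0,"fingers":1},{"tx":0,"ty":0,"tz":0,"rx":0,"ry":0,"rz":0,"fingers":1}]'
```

```text
t: 3.5
position: [493.6, 169.8, 25.7]
ee_rot: [-179.9, -0.1, -2.7]
contact_force: [-1.0, 0.4, 0.2]
finger_gap: 86.8
gripper_force: 0.0
```

```bash
python3 -m pendant '[{"tx":0.024,"ty":0,"tz":0.02,"rx":0,"ry":0,"rz":0.008,"fingers":1},{"tx":0.024,"ty":0,"tz":0,"rx":0,"ry":0,"rz":0,"fingers":1},{"tx":0.024,"ty":0,"tz":0,"rx":0,"ry":0,"rz":0,"fingers":1},{"tx":0.02,"ty":0,"tz":0,"rx":0,"ry":0,"rz":0,"fingers":1},{"tx":0.012,"ty":0,"tz":0,"rx":0,"ry":0,"rz":0,"fingers":1}]'; python3 -m pendant '[{"tx":0.01,"ty":0,"tz":0,"rx":0,"ry":0,"rz":0,"fingers":1},{"tx":0.01,"ty":0,"tz":0,"rx":0,"ry":0,"rz":0,"fingers":1},{"tx":0.01,"ty":0,"tz":0,"rx":0,"ry":0,"rz":0,"fingers":1}]'
```

```text
t: 4.12
position: [518.4, 167.4, 18.6]
ee_rot: [180.0, 0.1, -3.1]
contact_force: [-4.9, 2.1, 4.5]
finger_gap: 86.7
gripper_force: 2.5
t: 4.5
position: [525.9, 167.1, 18.6]
ee_rot: [180.0, 0.0, -3.1]
contact_force: [-5.4, 1.9, 4.0]
finger_gap: 86.6
gripper_force: 2.4
```

```bash
R='{"tx":0}'; python3 -m pendant '[{"tx":0.008,"ty":0,"tz":0,"rx":0,"ry":0,"rz":0,"fingers":1},{"tx":0.006,"ty":0,"tz":0,"rx":0,"ry":0,"rz":0,"fingers":1},{"tx":0.004,"ty":0,"tz":0,"rx":0,"ry":0,"rz":0,"fingers":1}]';  python3 -m pendant '[{"tx":0.004,"ty":0,"tz":0,"rx":0,"ry":0,"rz":0,"fingers":1},{"tx":0.004,"ty":0,"tz":0,"rx":0,"ry":0,"rz":0,"fingers":1}]'
```

```text
t: 4.88
position: [529.9, 166.3, 18.4]
ee_rot: [179.9, 0.1, -3.2]
contact_force: [-5.4, 0.9, 4.7]
finger_gap: 87.0
gripper_force: 2.8
t: 5.12
position: [530.8, 166.0, 18.4]
ee_rot: [179.9, 0.2, -3.1]
contact_force: [-10.1, 2.6, 8.1]
finger_gap: 87.0
gripper_force: 5.1
```

```bash
python3 -m pendant '[{"tx":0.004,"ty":0,"tz":0,"rx":0,"ry":0,"rz":0,"fingers":1},{"tx":0.004,"ty":0,"tz":0,"rx":0,"ry":0,"rz":0,"fingers":1},{"tx":0,"ty":0,"tz":0,"rx":0,"ry":0,"rz":0,"fingers":1}]'
```

```text
t: 5.5
position: [530.8, 165.8, 18.4]
ee_rot: [179.8, 0.4, -3.1]
contact_force: [-14.1, 3.3, 10.2]
finger_gap: 86.9
gripper_force: 7.2
```

```bash
python3 -m pendant '[{"tx":-0.08,"ty":0,"tz":0,"rx":0,"ry":0,"rz":0,"fingers":-1},{"tx":0,"ty":0,"tz":-0.24,"rx":0,"ry":0,"rz":0,"fingers":-1},{"tx":0,"ty":0,"tz":0,"rx":0,"ry":0,"rz":0,"fingers":-1},{"tx":0.1,"ty":-0.21,"tz":0,"rx":0,"ry":0,"rz":0,"fingers":-1},{"tx":0.1,"ty":-0.21,"tz":0,"rx":0,"ry":0,"rz":0,"fingers":-1},{"tx":0.1,"ty":-0.21,"tz":0,"rx":0,"ry":0,"rz":0,"fingers":-1},{"tx":0,"ty":0,"tz":0,"rx":0,"ry":0,"rz":0,"fingers":-1},{"tx":0,"ty":0,"tz":0.24,"rx":0,"ry":0,"rz":0,"fingers":-1},{"tx":0,"ty":0,"tz":0,"rx":0,"ry":0,"rz":0,"fingers":-1},{"tx":0,"ty":0.03,"tz":0,"rx":0,"ry":0,"rz":0,"fingers":-1}]'; python3 -m pendant '[{"tx":0,"ty":0.032,"tz":0,"rx":0,"ry":0,"rz":0,"fingers":-1},{"tx":0,"ty":0.032,"tz":0,"rx":0,"ry":0,"rz":0,"fingers":-1},{"tx":0,"ty":0.032,"tz":0,"rx":0,"ry":0,"rz":0,"fingers":-1},{"tx":0,"ty":0.032,"tz":0,"rx":0,"ry":0,"rz":0,"fingers":-1}]'
```

```text
t: 6.75
position: [598.7, 313.3, 19.7]
ee_rot: [-180.0, -0.1, -3.1]
contact_force: [0.1, 0.1, 0.6]
finger_gap: 1.5
gripper_force: 0.0
t: 7.25
position: [596.6, 282.7, 19.7]
ee_rot: [-179.8, -0.1, -3.1]
contact_force: [-2.8, 5.4, 2.6]
finger_gap: 0.6
gripper_force: 2.8
```

```bash
python3 -m pendant '[{"tx":0,"ty":0.028,"tz":0,"rx":0,"ry":0,"rz":0,"fingers":-1},{"tx":0,"ty":0.028,"tz":0,"rx":0,"ry":0,"rz":0,"fingers":-1},{"tx":0,"ty":0.028,"tz":0,"rx":0,"ry":0,"rz":0,"fingers":-1},{"tx":0,"ty":0.016,"tz":0,"rx":0,"ry":0,"rz":0,"fingers":-1}]'; python3 -m pendant '[{"tx":0,"ty":0.01,"tz":0,"rx":0,"ry":0,"rz":0,"fingers":-1},{"tx":0,"ty":0.01,"tz":0,"rx":0,"ry":0,"rz":0,"fingers":-1},{"tx":0,"ty":0.008,"tz":0,"rx":0,"ry":0,"rz":0,"fingers":-1}]'
```

```text
t: 7.75
position: [595.3, 258.0, 19.7]
ee_rot: [-179.8, -0.2, -3.1]
contact_force: [-3.3, 5.8, 2.3]
finger_gap: 0.6
gripper_force: 3.2
t: 8.12
position: [594.9, 251.4, 19.7]
ee_rot: [-179.8, -0.2, -3.1]
contact_force: [-1.6, 6.4, 2.7]
finger_gap: 0.3
gripper_force: 3.2
```

```bash
python3 -m pendant '[{"tx":0,"ty":0.006,"tz":0,"rx":0,"ry":0,"rz":0,"fingers":-1},{"tx":0,"ty":0.006,"tz":0,"rx":0,"ry":0,"rz":0,"fingers":-1}]'
```

```text
t: 8.38
position: [594.8, 248.4, 19.7]
ee_rot: [-179.8, -0.2, -3.1]
contact_force: [-2.1, 6.2, 3.2]
finger_gap: 0.3
gripper_force: 3.2
```

```bash
python3 -m pendant '[{"tx":0,"ty":0.006,"tz":0,"rx":0,"ry":0,"rz":0,"fingers":-1},{"tx":0,"ty":0.006,"tz":0,"rx":0,"ry":0,"rz":0,"fingers":-1},{"tx":0,"ty":0.006,"tz":0,"rx":0,"ry":0,"rz":0,"fingers":-1}]'
```

```text
t: 8.75
position: [594.7, 244.6, 19.7]
ee_rot: [-179.7, -0.2, -3.1]
contact_force: [-3.3, 11.0, 2.0]
finger_gap: 0.3
gripper_force: 5.4
```

```bash
python3 -m pendant '[{"tx":0,"ty":0.006,"tz":0,"rx":0,"ry":0,"rz":0,"fingers":-1},{"tx":0,"ty":0.006,"tz":0,"rx":0,"ry":0,"rz":0,"fingers":-1}]'
```

```text
t: 9.0
position: [594.8, 244.5, 19.8]
ee_rot: [-179.5, -0.3, -3.1]
contact_force: [-5.3, 18.5, 1.2]
finger_gap: 0.2
gripper_force: 8.9
```

The tray is stopped on the side fence. One more light x push makes sure it is flush.

```bash
python3 -m pendant '[{"tx":0,"ty":-0.1,"tz":0,"rx":0,"ry":0,"rz":0,"fingers":-1},{"tx":0,"ty":0,"tz":-0.24,"rx":0,"ry":0,"rz":0,"fingers":1},{"tx":0,"ty":0,"tz":0,"rx":0,"ry":0,"rz":0,"fingers":1},{"tx":-0.11,"ty":0.18,"tz":0,"rx":0,"ry":0,"rz":0,"fingers":1},{"tx":-0.11,"ty":0.18,"tz":0,"rx":0,"ry":0,"rz":0,"fingers":1},{"tx":-0.11,"ty":0.18,"tz":0,"rx":0,"ry":0,"rz":0,"fingers":1},{"tx":0,"ty":0,"tz":0,"rx":0,"ry":0,"rz":0,"fingers":1},{"tx":0,"ty":0,"tz":0.24,"rx":0,"ry":0,"rz":0,"fingers":1},{"tx":0,"ty":0,"tz":0,"rx":0,"ry":0,"rz":0,"fingers":1},{"tx":0.03,"ty":0,"tz":0,"rx":0,"ry":0,"rz":0,"fingers":1},{"tx":0.03,"ty":0,"tz":0,"rx":0,"ry":0,"rz":0,"fingers":1}]'; python3 -m pendant '[{"tx":0.012,"ty":0,"tz":0,"rx":0,"ry":0,"rz":0,"fingers":1},{"tx":0.008,"ty":0,"tz":0,"rx":0,"ry":0,"rz":0,"fingers":1},{"tx":0.006,"ty":0,"tz":0,"rx":0,"ry":0,"rz":0,"fingers":1},{"tx":0,"ty":0,"tz":0,"rx":0,"ry":0,"rz":0,"fingers":1}]'
```

```text
t: 10.38
position: [522.6, 133.9, 20.7]
ee_rot: [-179.9, -0.2, -3.1]
contact_force: [-0.4, 0.7, 0.4]
finger_gap: 85.4
gripper_force: 0.0
t: 10.88
position: [526.8, 132.5, 18.7]
ee_rot: [180.0, -0.0, -3.1]
contact_force: [0.8, -0.4, 0.4]
finger_gap: 86.7
gripper_force: 0.0
```

```bash
python3 -m pendant '[{"tx":0.008,"ty":0,"tz":0,"rx":0,"ry":0,"rz":0,"fingers":1},{"tx":0.006,"ty":0,"tz":0,"rx":0,"ry":0,"rz":0,"fingers":1},{"tx":0.006,"ty":0,"tz":0,"rx":0,"ry":0,"rz":0,"fingers":1},{"tx":0,"ty":0,"tz":0,"rx":0,"ry":0,"rz":0,"fingers":1}]'
```

```text
t: 11.38
position: [529.0, 131.9, 18.2]
ee_rot: [179.9, 0.3, -3.1]
contact_force: [-8.5, 3.2, 4.6]
finger_gap: 87.5
gripper_force: 4.1
```

```bash
python3 -m pendant '[{"tx":0.006,"ty":0,"tz":0,"rx":0,"ry":0,"rz":0,"fingers":1},{"tx":0,"ty":0,"tz":0,"rx":0,"ry":0,"rz":0,"fingers":1},{"tx":-0.1,"ty":0,"tz":0,"rx":0,"ry":0,"rz":0,"fingers":1},{"tx":0,"ty":0,"tz":-0.2,"rx":0,"ry":0,"rz":0,"fingers":1},{"tx":0,"ty":0,"tz":-0.2,"rx":0,"ry":0,"rz":0,"fingers":1},{"tx":0,"ty":0,"tz":-0.2,"rx":0,"ry":0,"rz":0,"fingers":1},{"tx":0,"ty":0,"tz":-0.2,"rx":0,"ry":0,"rz":0,"fingers":1},{"tx":-0.06,"ty":0.202,"tz":-0.055,"rx":0,"ry":0,"rz":0,"fingers":1},{"tx":-0.06,"ty":0.202,"tz":-0.055,"rx":0,"ry":0,"rz":0,"fingers":1},{"tx":-0.06,"ty":0.202,"tz":-0.055,"rx":0,"ry":0,"rz":0,"fingers":1},{"tx":-0.06,"ty":0.202,"tz":-0.055,"rx":0,"ry":0,"rz":0,"fingers":1},{"tx":-0.06,"ty":0.202,"tz":-0.055,"rx":0,"ry":0,"rz":0,"fingers":1},{"tx":-0.06,"ty":0.202,"tz":-0.055,"rx":0,"ry":0,"rz":0,"fingers":1},{"tx":-0.06,"ty":0.202,"tz":-0.055,"rx":0,"ry":0,"rz":0,"fingers":1},{"tx":-0.06,"ty":0.202,"tz":-0.055,"rx":0,"ry":0,"rz":0,"fingers":1},{"tx":0,"ty":0,"tz":0,"rx":0,"ry":0,"rz":0,"fingers":1},{"tx":0,"ty":0,"tz":0,"rx":0,"ry":0,"rz":0,"fingers":1}]'
cat > clamps.py <<'E'
from h import *
np.set_printoptions(precision=1,suppress=True)
def clamps(d,ymax=330,ref=None):
    C=cloud(d); h=cv2.cvtColor(d['frame'],cv2.COLOR_BGR2HSV)
    m=((h[...,1]<70)&(h[...,2]>70)&(abs(C[...,0]-450)<110)&(C[...,1]<-90)&(C[...,1]>-430)&(C[...,2]>-5)&(C[...,2]<35)).astype(np.uint8); m[ymax:]=0
    m=cv2.morphologyEx(m,cv2.MORPH_CLOSE,np.ones((3,3)))
    n,l,st,ce=cv2.connectedComponentsWithStats(m); out=[]
    for i in range(1,n):
        if st[i,4]>100:
            X=C[l==i]; print('px',ce[i],st[i],cv2.minAreaRect(X[:,:2].astype(np.float32)),'z90',np.percentile(X[:,2],[10,90,98]))
E
python3 - <<'E'
from clamps import *
d=cap('wrist','w2'); t=cap('top','t2'); print(robot.read_state()['position'],robot.read_state()['ee_rot'])
clamps(d,230); clamps(t)
f=t['frame']; b=cv2.resize(f[130:245,195:345],(400,307),interpolation=cv2.INTER_CUBIC); a=cv2.resize(d['frame'][:240],(800,343)); o=np.zeros((600,800,3),np.uint8); o[:343]=a; o[343:,:335]=cv2.resize(b,(335,257)); cv2.imwrite('pics/m2.png',o)
E
```

```text
t: 13.5
position: [366.2, -263.2, 328.2]
ee_rot: [-180.0, 0.0, -3.2]
contact_force: [-0.0, 0.5, -0.1]
finger_gap: 86.9
gripper_force: 0.0
[ 366.6 -262.5  328.1] [-180.    0.   -3.]
px [285.5  69.8] [276  21  22 113 393] ((488.0605773925781, -273.2775573730469), (27.152408599853516, 143.40406799316406), 89.53379821777344) z90 [ 0.4 19.2 22.4]
px [346.9 111.6] [ 336   81   23   63 1268] ((443.99908447265625, -319.6931457519531), (103.56702423095703, 84.87893676757812), 84.84590148925781) z90 [ 9.3 23.8 25.3]
px [217.8 117.3] [ 202   86   34   64 1248] ((429.1221008300781, -208.38009643554688), (105.68241119384766, 85.76559448242188), 68.3929672241211) z90 [ 9.2 23.9 25.2]
px [447.6 225.8] [442 220  12  13 120] ((456.5819091796875, -156.72015380859375), (35.72869873046875, 439.00341796875), 2.4819071292877197) z90 [ 1.3 23.6 26.5]
```

View pics/m2.png

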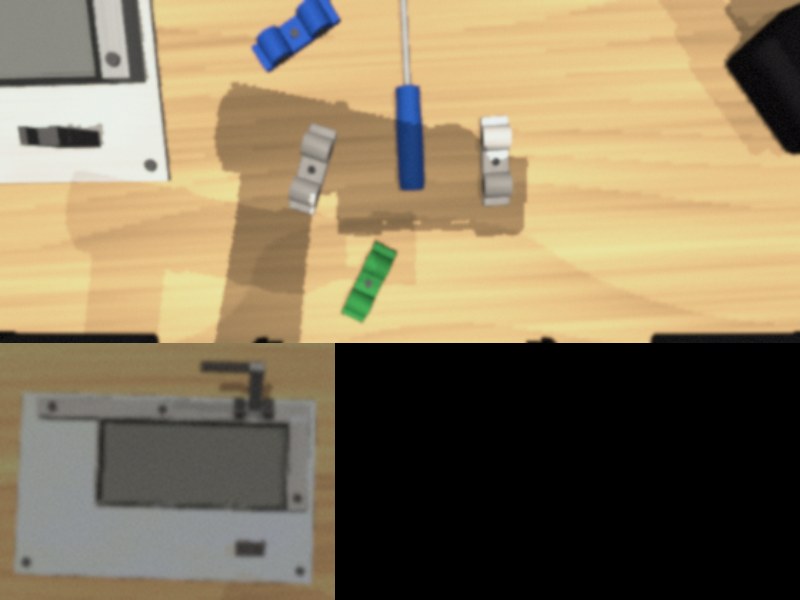

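The tray now sits flush in both fences. In the wrist view, clamp 1's hole is at (311,170) and clamp 2's at (496,162); clamp 2 stands 85 px from the screwdriver. I'll compute both poses with a stereo height check.

Run:
```python
from clamps import *
d=load('w2'); t=load('top0'); w1=load('w1'); s=.7
for nm,h,e1,e2,th in(('c1',(311,170),(323,128),(302,210),(133,383)),('c2',(496,162),(495,118),(496,204),(372,380))):
    H=onz(d,[np.array(h)*s],10.)[0]; E=onz(d,np.array([e1,e2])*s,10.); T=np.array(th)/3.8+[350,135]
    print(nm,'hole',H,'ends mid',E.mean(0),'len',np.linalg.norm(E[0]-E[1]),'yaw',np.degrees(np.arctan2(*(E[0]-E[1])[[1,0]])),'top',onz(t,[T],10.),'tri',tri([(d,np.array(h)*s),(t,T)]), 'depth',depth(d,[np.array(h)*s+[0,4]]))
print('tri w1/w2 c1',tri([(d,np.array((311,170))*s),(w1,np.array((665,231))*s)]))
```

```text
c1 hole [ 441.6 -176.2   10. ] ends mid [ 441.8 -177.5   10. ] len 80.90943059123906 yaw -20.3380983898991 top [[ 441.5 -177.1   10. ]] tri [ 441.5 -176.7   12.3] depth [[ 436.2 -175.8   10.4]]
c2 hole [ 439.1 -355.7   10. ] ends mid [ 439.3 -355.3   10. ] len 80.68424383749974 yaw -0.027911814018544274 top [[ 439.6 -355.8   10. ]] tri [ 439.4 -355.7   10.3] depth [[ 433.7 -355.5   10.7]]
tri w1/w2 c1 [ 441.6 -176.5   11.6]
```

```bash
python3 -m pendant '[{"tx":0,"ty":0,"tz":0,"rx":0,"ry":0,"rz":0.193,"fingers":0.4},{"tx":0,"ty":0,"tz":0,"rx":0,"ry":0,"rz":0.193,"fingers":0.4},{"tx":0.027,"ty":-0.071,"tz":0.179,"rx":0,"ry":0,"rz":0,"fingers":0.4},{"tx":0.027,"ty":-0.071,"tz":0.179,"rx":0,"ry":0,"rz":0,"fingers":0.4},{"tx":0.027,"ty":-0.071,"tz":0.179,"rx":0,"ry":0,"rz":0,"fingers":0.4},{"tx":0.027,"ty":-0.071,"tz":0.179,"rx":0,"ry":0,"rz":0,"fingers":0.4},{"tx":0.027,"ty":-0.071,"tz":0.179,"rx":0,"ry":0,"rz":0,"fingers":0.4},{"tx":0.027,"ty":-0.071,"tz":0.179,"rx":0,"ry":0,"rz":0,"fingers":0.4},{"tx":0,"ty":0,"tz":0,"rx":0,"ry":0,"rz":0,"fingers":0.4},{"tx":0,"ty":0,"tz":0,"rx":0,"ry":0,"rz":0,"fingers":0.4}]'
python3 - <<'E'
from clamps import *
t=cap('top','t3'); f=t['frame'].astype(int); g=load('t2')['frame'].astype(int)
m=(abs(f-g).max(2)>35).astype(np.uint8); n,l,st,ce=cv2.connectedComponentsWithStats(m); print([ (st[i].tolist()) for i in range(1,n) if st[i,4]>30])
E
```

```text
t: 14.85
position: [442.5, -177.3, 61.0]
ee_rot: [180.0, -0.1, -20.4]
contact_force: [0.0, -0.2, -0.1]
finger_gap: 61.1
gripper_force: 0.0
[[309, 207, 64, 135, 2451], [380, 207, 34, 18, 205], [361, 210, 13, 11, 61], [416, 213, 22, 18, 235], [348, 215, 14, 32, 234], [361, 216, 41, 123, 1840], [306, 222, 8, 29, 172], [381, 226, 175, 84, 7159], [347, 234, 11, 14, 84], [314, 237, 7, 9, 49], [363, 236, 3, 14, 34], [282, 284, 28, 66, 1078], [343, 290, 16, 14, 94], [403, 312, 14, 7, 40], [335, 322, 33, 35, 639], [396, 326, 17, 11, 109], [308, 338, 11, 32, 253], [366, 343, 48, 77, 1562], [274, 355, 7, 11, 42], [321, 357, 42, 16, 212], [348, 364, 16, 27, 170], [307, 375, 53, 45, 1631], [230, 377, 40, 43, 512], [238, 383, 67, 37, 1275]]
```

```bash
python3 -m pendant '[{"tx":0,"ty":0,"tz":0.15,"rx":0,"ry":0,"rz":0,"fingers":0.4},{"tx":0,"ty":0,"tz":0.074,"rx":0,"ry":0,"rz":0,"fingers":0.4},{"tx":0,"ty":0,"tz":0,"rx":0,"ry":0,"rz":0,"fingers":0.4},{"tx":0,"ty":0,"tz":0,"rx":0,"ry":0,"rz":0,"fingers":-1},{"tx":0,"ty":0,"tz":0,"rx":0,"ry":0,"rz":0,"fingers":-1},{"tx":0,"ty":0,"tz":0,"rx":0,"ry":0,"rz":0,"fingers":-1},{"tx":0,"ty":0,"tz":0,"rx":0,"ry":0,"rz":0,"fingers":-1},{"tx":0,"ty":0,"tz":-0.16,"rx":0,"ry":0,"rz":0,"fingers":-1},{"tx":0,"ty":0,"tz":-0.2,"rx":0,"ry":0,"rz":0,"fingers":-1},{"tx":0,"ty":0,"tz":-0.2,"rx":0,"ry":0,"rz":0,"fingers":-1}]' 45
```

```text
t: 16.15
position: [441.3, -177.7, 145.5]
ee_rot: [180.0, 0.0, -20.5]
contact_force: [0.6, 0.6, -1.0]
finger_gap: 2.9
gripper_force: 0.0
```

The gap is 2.9 mm, so nothing is held. I'll take a look.

```bash
python3 -m pendant '[{"tx":0,"ty":0,"tz":-0.2,"rx":0,"ry":0,"rz":0,"fingers":0.4},{"tx":-0.2,"ty":0,"tz":-0.15,"rx":0,"ry":0,"rz":0,"fingers":0.4},{"tx":-0.1,"ty":0,"tz":-0.15,"rx":0,"ry":0,"rz":0,"fingers":0.4},{"tx":0,"ty":0,"tz":0,"rx":0,"ry":0,"rz":0,"fingers":0.4},{"tx":0,"ty":0,"tz":0,"rx":0,"ry":0,"rz":0,"fingers":0.4}]'
python3 - <<'E'
from clamps import *
d=cap('wrist','w4'); t=cap('top','t4')
a=cv2.resize(d['frame'][:240],(800,343)); o=np.zeros((600,800,3),np.uint8); o[:343]=a; o[343:]=cv2.resize(t['frame'][180:290,320:560],(800,366))[:257]; cv2.imwrite('pics/m4.png',o)
E
```

```text
t: 16.77
position: [371.2, -151.4, 268.7]
ee_rot: [-180.0, 0.0, -20.5]
contact_force: [0.3, -0.1, -0.5]
finger_gap: 44.9
gripper_force: 0.0
```

View pics/m4.png

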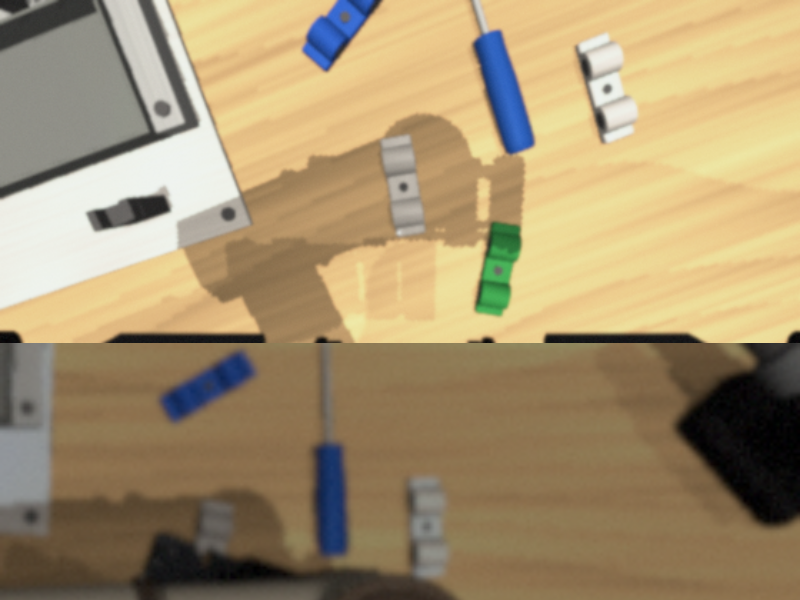

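Clamp 1 still lies on the bench, with its hole at (403,187), ends at (396,138) and (411,232), and a slightly different heading. It was either knocked aside or let slip. I'll remeasure it.

Run:
```python
from clamps import *
d=load('w4'); s=.7
for nm,h,e1,e2 in(('c1',(403,187),(396,138),(411,232)),('c2',(607,89),(594,39),(619,138))):
    H=onz(d,[np.array(h)*s],10.)[0]; E=onz(d,np.array([e1,e2])*s,10.)
    print(nm,'hole',H,'ends mid',E.mean(0),'len',np.linalg.norm(E[0]-E[1]),'yaw',np.degrees(np.arctan2(*(E[0]-E[1])[[1,0]])),'depth',depth(d,[np.array(h)*s+[0,5]]))
```

```text
c1 hole [ 423.6 -169.6   10. ] ends mid [ 424.2 -170.4   10. ] len 79.80978299311559 yaw -11.27207095059222 depth [[ 418.  -167.5   10.1]]
c2 hole [ 439.4 -355.1   10. ] ends mid [ 439.  -354.9   10. ] len 81.52749098674818 yaw -0.5174629252917804 depth [[ 434.  -353.6   10.2]]
```

```bash
python3 -m pendant '[{"tx":0,"ty":0,"tz":0,"rx":0,"ry":0,"rz":-0.204,"fingers":0.4},{"tx":0.055,"ty":0.008,"tz":0.209,"rx":0,"ry":0,"rz":0,"fingers":0.4},{"tx":0.055,"ty":0.008,"tz":0.209,"rx":0,"ry":0,"rz":0,"fingers":0.4},{"tx":0.055,"ty":0.008,"tz":0.209,"rx":0,"ry":0,"rz":0,"fingers":0.4},{"tx":0.055,"ty":0.008,"tz":0.209,"rx":0,"ry":0,"rz":0,"fingers":0.4},{"tx":0,"ty":0,"tz":0,"rx":0,"ry":0,"rz":0,"fingers":0.4},{"tx":0,"ty":0,"tz":0,"rx":0,"ry":0,"rz":0,"fingers":0.4},{"tx":0,"ty":0,"tz":0,"rx":0,"ry":0,"rz":0,"fingers":0.4}]'
```

```text
t: 17.88
position: [424.9, -170.2, 62.2]
ee_rot: [-180.0, -0.3, -11.3]
contact_force: [0.1, -0.2, -0.3]
finger_gap: 61.1
gripper_force: 0.0
```

```bash
python3 -m pendant '[{"tx":0,"ty":0,"tz":0.15,"rx":0,"ry":0,"rz":0,"fingers":0.4},{"tx":0,"ty":0,"tz":0.074,"rx":0,"ry":0,"rz":0,"fingers":0.4},{"tx":0,"ty":0,"tz":0,"rx":0,"ry":0,"rz":0,"fingers":0.4},{"tx":0,"ty":0,"tz":0,"rx":0,"ry":0,"rz":0,"fingers":0.4},{"tx":0,"ty":0,"tz":0,"rx":0,"ry":0,"rz":0,"fingers":-1},{"tx":0,"ty":0,"tz":0,"rx":0,"ry":0,"rz":0,"fingers":-1},{"tx":0,"ty":0,"tz":0,"rx":0,"ry":0,"rz":0,"fingers":-1},{"tx":0,"ty":0,"tz":0,"rx":0,"ry":0,"rz":0,"fingers":-1},{"tx":0,"ty":0,"tz":0,"rx":0,"ry":0,"rz":0,"fingers":-1},{"tx":0,"ty":0,"tz":0,"rx":0,"ry":0,"rz":0,"fingers":-1},{"tx":0,"ty":0,"tz":0,"rx":0,"ry":0,"rz":0,"fingers":-1},{"tx":0,"ty":0,"tz":0,"rx":0,"ry":0,"rz":0,"fingers":-1}]' 45
```

```text
t: 19.38
position: [423.7, -170.2, 4.0]
ee_rot: [180.0, 0.0, -11.3]
contact_force: [-0.7, -0.0, 0.3]
finger_gap: 25.8
gripper_force: 45.0
```

Held: gap 25.8 mm, 45 N. Now lift it and carry it over the tray.

```bash
python3 -m pendant '[{"tx":0,"ty":0,"tz":-0.1,"rx":0,"ry":0,"rz":0,"fingers":-1},{"tx":0,"ty":0,"tz":-0.2,"rx":0,"ry":0,"rz":0,"fingers":-1},{"tx":0,"ty":0,"tz":-0.2,"rx":0,"ry":0,"rz":0,"fingers":-1},{"tx":0,"ty":0,"tz":-0.1,"rx":0,"ry":0,"rz":-0.182,"fingers":-1},{"tx":0,"ty":0,"tz":0,"rx":0,"ry":0,"rz":0,"fingers":-1}]'; python3 -m pendant '[{"tx":0.01,"ty":-0.184,"tz":0,"rx":0,"ry":0,"rz":0,"fingers":-1},{"tx":0.01,"ty":-0.184,"tz":0,"rx":0,"ry":0,"rz":0,"fingers":-1},{"tx":0.01,"ty":-0.184,"tz":0,"rx":0,"ry":0,"rz":0,"fingers":-1},{"tx":0.01,"ty":-0.184,"tz":0,"rx":0,"ry":0,"rz":0,"fingers":-1},{"tx":0.01,"ty":-0.184,"tz":0,"rx":0,"ry":0,"rz":0,"fingers":-1},{"tx":0.01,"ty":-0.184,"tz":0,"rx":0,"ry":0,"rz":0,"fingers":-1},{"tx":0.01,"ty":-0.184,"tz":0,"rx":0,"ry":0,"rz":0,"fingers":-1},{"tx":0.01,"ty":-0.184,"tz":0,"rx":0,"ry":0,"rz":0,"fingers":-1},{"tx":0,"ty":0,"tz":0,"rx":0,"ry":0,"rz":0,"fingers":-1}]'
```

```text
t: 20.0
position: [424.8, -170.1, 155.7]
ee_rot: [-180.0, -0.3, -3.2]
contact_force: [-0.6, 0.3, -1.3]
finger_gap: 25.2
gripper_force: 45.0
t: 21.12
position: [463.3, 198.4, 151.8]
ee_rot: [179.9, 0.1, -3.0]
contact_force: [-0.8, -0.0, -2.5]
finger_gap: 25.0
gripper_force: 45.0
```

```bash
python3 -m pendant '[{"tx":0.177,"ty":-0.008,"tz":0,"rx":0,"ry":0,"rz":0,"fingers":-1},{"tx":0.177,"ty":-0.008,"tz":0,"rx":0,"ry":0,"rz":0,"fingers":-1},{"tx":0.177,"ty":-0.008,"tz":0,"rx":0,"ry":0,"rz":0,"fingers":-1},{"tx":0,"ty":0,"tz":0,"rx":0,"ry":0,"rz":0,"fingers":-1},{"tx":0,"ty":0,"tz":0.17,"rx":0,"ry":0,"rz":0,"fingers":-1},{"tx":0,"ty":0,"tz":0.17,"rx":0,"ry":0,"rz":0,"fingers":-1},{"tx":0,"ty":0,"tz":0,"rx":0,"ry":0,"rz":0,"fingers":-1}]'
python3 - <<'E'
from h import *
d=cap('scene','s5'); cv2.imwrite('pics/s5b.png',cv2.resize(d['frame'][160:320,180:420],(780,520)))
E
```

```text
t: 22.0
position: [592.5, 192.5, 64.4]
ee_rot: [179.7, 0.6, -3.2]
contact_force: [0.4, 0.6, -1.0]
finger_gap: 25.0
gripper_force: 45.0
```

View pics/s5b.png

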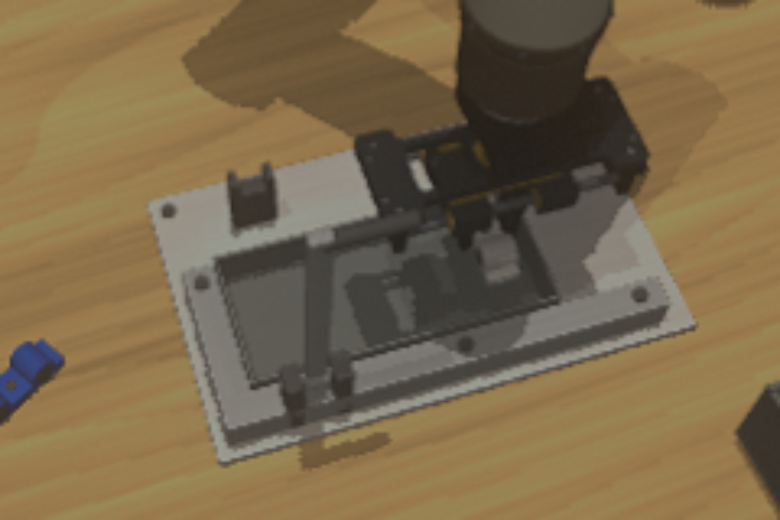

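The held clamp hangs over the tray's left half, clear of the upright latch at (315,290). Continue down.

```bash
python3 -m pendant '[{"tx":0.01,"ty":-0.01,"tz":0.1,"rx":0,"ry":0,"rz":0,"fingers":-1},{"tx":0,"ty":0,"tz":0.04,"rx":0,"ry":0,"rz":0,"fingers":-1},{"tx":0,"ty":0,"tz":0,"rx":0,"ry":0,"rz":0,"fingers":-1},{"tx":0,"ty":0,"tz":0,"rx":0,"ry":0,"rz":0,"fingers":-1}]'
```

```text
t: 22.55
position: [600.1, 197.6, 35.5]
ee_rot: [-179.9, -0.1, -3.1]
contact_force: [0.1, -0.0, -1.0]
finger_gap: 25.2
gripper_force: 45.0
```

```bash
python3 -m pendant '[{"tx":-0.016,"ty":0,"tz":0.04,"rx":0,"ry":0,"rz":0,"fingers":-1},{"tx":0,"ty":0,"tz":0.024,"rx":0,"ry":0,"rz":0,"fingers":-1},{"tx":0,"ty":0,"tz":0.008,"rx":0,"ry":0,"rz":0,"fingers":-1},{"tx":0,"ty":0,"tz":0,"rx":0,"ry":0,"rz":0,"fingers":-1}]'
```

```text
t: 23.05
position: [595.3, 197.5, 15.8]
ee_rot: [180.0, 0.0, -3.1]
contact_force: [0.2, 0.3, -1.8]
finger_gap: 25.0
gripper_force: 45.0
```

```bash
python3 -m pendant '[{"tx":0,"ty":0,"tz":0.006,"rx":0,"ry":0,"rz":0,"fingers":-1},{"tx":0,"ty":0,"tz":0,"rx":0,"ry":0,"rz":0,"fingers":-1}]'; python3 -m pendant '[{"tx":0,"ty":0,"tz":0,"rx":0,"ry":0,"rz":0,"fingers":-0.18},{"tx":0,"ty":0,"tz":0,"rx":0,"ry":0,"rz":0,"fingers":-0.18},{"tx":0,"ty":0,"tz":0,"rx":0,"ry":0,"rz":0,"fingers":-0.18},{"tx":0,"ty":0,"tz":-0.06,"rx":0,"ry":0,"rz":0,"fingers":-0.18},{"tx":0,"ty":0,"tz":-0.2,"rx":0,"ry":0,"rz":0,"fingers":-0.18},{"tx":0,"ty":0,"tz":-0.2,"rx":0,"ry":0,"rz":0,"fingers":-0.18},{"tx":-0.2,"ty":0,"tz":-0.15,"rx":0,"ry":0,"rz":0,"fingers":-0.18},{"tx":-0.2,"ty":0,"tz":-0.15,"rx":0,"ry":0,"rz":0,"fingers":-0.18},{"tx":-0.2,"ty":0,"tz":-0.15,"rx":0,"ry":0,"rz":0,"fingers":-0.18},{"tx":0,"ty":0,"tz":0,"rx":0,"ry":0,"rz":0,"fingers":0.3}]'
```

```text
t: 23.3
position: [595.7, 197.7, 15.1]
ee_rot: [-180.0, -0.0, -3.1]
contact_force: [-0.2, 0.5, 1.3]
finger_gap: 25.2
gripper_force: 45.0
t: 24.55
position: [444.6, 206.5, 247.4]
ee_rot: [-179.6, -0.4, -3.0]
contact_force: [0.4, 0.2, 0.7]
finger_gap: 40.0
gripper_force: 0.0
```

```bash
python3 - <<'E'
from h import *
cap('wrist','w6')
E
python3 -m pendant '[{"tx":-0.023,"ty":0.222,"tz":-0.022,"rx":0,"ry":0,"rz":0,"fingers":0.3},{"tx":-0.023,"ty":0.222,"tz":-0.022,"rx":0,"ry":0,"rz":0,"fingers":0.3},{"tx":-0.023,"ty":0.222,"tz":-0.022,"rx":0,"ry":0,"rz":0,"fingers":0.3},{"tx":-0.023,"ty":0.222,"tz":-0.022,"rx":0,"ry":0,"rz":0,"fingers":0.3},{"tx":-0.023,"ty":0.222,"tz":-0.022,"rx":0,"ry":0,"rz":0,"fingers":0.3},{"tx":-0.023,"ty":0.222,"tz":-0.022,"rx":0,"ry":0,"rz":0,"fingers":0.3},{"tx":-0.023,"ty":0.222,"tz":-0.022,"rx":0,"ry":0,"rz":0,"fingers":0.3},{"tx":-0.023,"ty":0.222,"tz":-0.022,"rx":0,"ry":0,"rz":0,"fingers":0.3},{"tx":-0.023,"ty":0.222,"tz":-0.022,"rx":0,"ry":0,"rz":0,"fingers":0.3},{"tx":0,"ty":0,"tz":0,"rx":0,"ry":0,"rz":0,"fingers":0.3},{"tx":0,"ty":0,"tz":0,"rx":0,"ry":0,"rz":0,"fingers":0.3}]'
python3 - <<'E'
from h import *
d=cap('wrist','w7'); w=load('w6')
o=np.zeros((600,800,3),np.uint8); o[:343]=cv2.resize(d['frame'][:240],(800,343)); o[343:,:600]=cv2.resize(w['frame'][:240],(600,257)); cv2.imwrite('pics/m7.png',o)
E
```

```text
t: 25.98
position: [366.4, -290.6, 290.5]
ee_rot: [-179.9, 0.1, -3.2]
contact_force: [0.2, -0.0, 0.0]
finger_gap: 56.4
gripper_force: 0.0
```

View pics/m7.png

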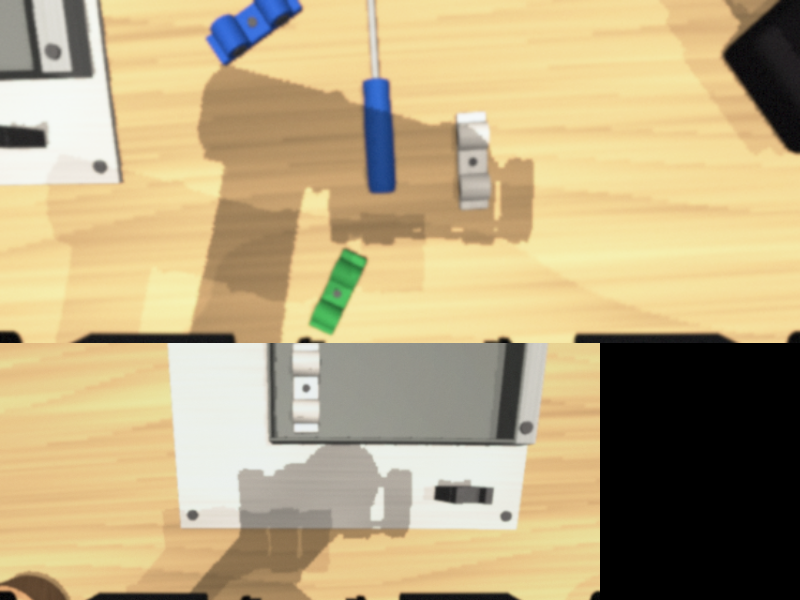

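Clamp 1 stands flat in the tray at its left end (305,388). Clamp 2's hole is at (473,162), with ends at (472,115) and (475,207).

Run:
```python
from clamps import *
d=load('w7'); t=load('t4'); s=.7
H=onz(d,[np.array((473,162))*s],10.)[0]; E=onz(d,np.array([(472,115),(475,207)])*s,10.)
yaw=np.degrees(np.arctan2(*(E[0]-E[1])[[1,0]])); print(H,E.mean(0),np.linalg.norm(E[0]-E[1]),yaw, depth(d,[np.array((473,167))*s]), 'handle edge',onz(d,[np.array((396,150))*s],10.))
st=robot.read_state(); R=Ro.from_euler('xyz',[180,0,-0.5],degrees=True).as_matrix(); c=(H+E.mean(0))/2
print('tool delta to z60 (units)',R.T@(np.array([c[0],c[1],60])-st['position'])/250)
```

```text
[ 439.3 -355.5   10. ] [ 439.3 -356.    10. ] 79.54859963555367 0.5788857059395331 [[ 435.  -355.2   11.3]] handle edge [[ 453.4 -287.6   10. ]]
tool delta to z60 (units) [0.3 0.3 0.9]
```

```bash
python3 -m pendant '[{"tx":0,"ty":0,"tz":0,"rx":0,"ry":0,"rz":-0.071,"fingers":0.3},{"tx":0.058,"ty":0.052,"tz":0.184,"rx":0,"ry":0,"rz":0,"fingers":0.3},{"tx":0.058,"ty":0.052,"tz":0.184,"rx":0,"ry":0,"rz":0,"fingers":0.3},{"tx":0.058,"ty":0.052,"tz":0.184,"rx":0,"ry":0,"rz":0,"fingers":0.3},{"tx":0.058,"ty":0.052,"tz":0.184,"rx":0,"ry":0,"rz":0,"fingers":0.3},{"tx":0.058,"ty":0.052,"tz":0.184,"rx":0,"ry":0,"rz":0,"fingers":0.3},{"tx":0,"ty":0,"tz":0,"rx":0,"ry":0,"rz":0,"fingers":0.3},{"tx":0,"ty":0,"tz":0,"rx":0,"ry":0,"rz":0,"fingers":0.3}]'
```

```text
t: 27.02
position: [440.1, -354.5, 62.7]
ee_rot: [180.0, -0.1, 0.2]
contact_force: [0.4, -0.4, 0.8]
finger_gap: 56.5
gripper_force: 0.0
```

```bash
python3 -m pendant '[{"tx":0,"ty":0.003,"tz":0.15,"rx":0,"ry":0,"rz":0,"fingers":0.3},{"tx":0,"ty":0,"tz":0.077,"rx":0,"ry":0,"rz":0,"fingers":0.3},{"tx":0,"ty":0,"tz":0,"rx":0,"ry":0,"rz":0,"fingers":0.3},{"tx":0,"ty":0,"tz":0,"rx":0,"ry":0,"rz":0,"fingers":0.3},{"tx":0,"ty":0,"tz":0,"rx":0,"ry":0,"rz":0,"fingers":-1},{"tx":0,"ty":0,"tz":0,"rx":0,"ry":0,"rz":0,"fingers":-1},{"tx":0,"ty":0,"tz":0,"rx":0,"ry":0,"rz":0,"fingers":-1},{"tx":0,"ty":0,"tz":0,"rx":0,"ry":0,"rz":0,"fingers":-1},{"tx":0,"ty":0,"tz":0,"rx":0,"ry":0,"rz":0,"fingers":-1},{"tx":0,"ty":0,"tz":0,"rx":0,"ry":0,"rz":0,"fingers":-1},{"tx":0,"ty":0,"tz":0,"rx":0,"ry":0,"rz":0,"fingers":-1},{"tx":0,"ty":0,"tz":0,"rx":0,"ry":0,"rz":0,"fingers":-1}]' 45; python3 -m pendant '[{"tx":0,"ty":0,"tz":-0.1,"rx":0,"ry":0,"rz":0,"fingers":-1},{"tx":0,"ty":0,"tz":-0.2,"rx":0,"ry":0,"rz":0,"fingers":-1},{"tx":0,"ty":0,"tz":-0.2,"rx":0,"ry":0,"rz":0,"fingers":-1},{"tx":0,"ty":0,"tz":-0.1,"rx":0,"ry":0,"rz":0.073,"fingers":-1},{"tx":0,"ty":0,"tz":0,"rx":0,"ry":0,"rz":0,"fingers":-1}]'
```

```text
t: 28.52
position: [439.2, -355.9, 4.9]
ee_rot: [180.0, 0.0, 0.1]
contact_force: [-1.5, 0.2, 1.9]
finger_gap: 24.9
gripper_force: 45.0
t: 29.15
position: [440.2, -356.3, 156.6]
ee_rot: [179.9, -0.3, -3.2]
contact_force: [0.8, 0.6, -1.1]
finger_gap: 25.0
gripper_force: 45.0
```

```bash
python3 -m pendant '[{"tx":-0.003,"ty":-0.2,"tz":0,"rx":0,"ry":0,"rz":0,"fingers":-1},{"tx":-0.003,"ty":-0.2,"tz":0,"rx":0,"ry":0,"rz":0,"fingers":-1},{"tx":-0.003,"ty":-0.2,"tz":0,"rx":0,"ry":0,"rz":0,"fingers":-1},{"tx":-0.003,"ty":-0.2,"tz":0,"rx":0,"ry":0,"rz":0,"fingers":-1},{"tx":-0.003,"ty":-0.2,"tz":0,"rx":0,"ry":0,"rz":0,"fingers":-1},{"tx":-0.003,"ty":-0.2,"tz":0,"rx":0,"ry":0,"rz":0,"fingers":-1},{"tx":-0.003,"ty":-0.2,"tz":0,"rx":0,"ry":0,"rz":0,"fingers":-1},{"tx":-0.003,"ty":-0.2,"tz":0,"rx":0,"ry":0,"rz":0,"fingers":-1},{"tx":-0.003,"ty":-0.2,"tz":0,"rx":0,"ry":0,"rz":0,"fingers":-1},{"tx":-0.003,"ty":-0.2,"tz":0,"rx":0,"ry":0,"rz":0,"fingers":-1},{"tx":0,"ty":0,"tz":0,"rx":0,"ry":0,"rz":0,"fingers":-1},{"tx":0,"ty":0,"tz":0,"rx":0,"ry":0,"rz":0,"fingers":-1}]'
```

```text
t: 30.65
position: [458.6, 143.2, 153.1]
ee_rot: [179.9, 0.2, -3.2]
contact_force: [0.6, -0.3, -0.9]
finger_gap: 24.8
gripper_force: 45.0
```

```bash
python3 -m pendant '[{"tx":0.179,"ty":-0.015,"tz":0,"rx":0,"ry":0,"rz":0,"fingers":-1},{"tx":0.179,"ty":-0.015,"tz":0,"rx":0,"ry":0,"rz":0,"fingers":-1},{"tx":0.179,"ty":-0.015,"tz":0,"rx":0,"ry":0,"rz":0,"fingers":-1},{"tx":0,"ty":0,"tz":0,"rx":0,"ry":0,"rz":0,"fingers":-1},{"tx":0,"ty":0,"tz":0.15,"rx":0,"ry":0,"rz":0,"fingers":-1},{"tx":0,"ty":0,"tz":0.15,"rx":0,"ry":0,"rz":0,"fingers":-1},{"tx":0,"ty":0,"tz":0,"rx":0,"ry":0,"rz":0,"fingers":-1},{"tx":0,"ty":0,"tz":0,"rx":0,"ry":0,"rz":0,"fingers":-1},{"tx":0,"ty":0,"tz":0,"rx":0,"ry":0,"rz":0,"fingers":-1}]'
```

```text
t: 31.78
position: [595.5, 147.8, 81.9]
ee_rot: [-179.9, -0.2, -3.2]
contact_force: [0.5, -0.6, -0.0]
finger_gap: 25.2
gripper_force: 45.0
```

```bash
python3 -m pendant '[{"tx":-0.008,"ty":0,"tz":0.12,"rx":0,"ry":0,"rz":0,"fingers":-1},{"tx":0,"ty":0,"tz":0.08,"rx":0,"ry":0,"rz":0,"fingers":-1},{"tx":0,"ty":0,"tz":0.04,"rx":0,"ry":0,"rz":0,"fingers":-1},{"tx":0,"ty":0,"tz":0.02,"rx":0,"ry":0,"rz":0,"fingers":-1},{"tx":0,"ty":0,"tz":0.004,"rx":0,"ry":0,"rz":0,"fingers":-1},{"tx":0,"ty":0,"tz":0,"rx":0,"ry":0,"rz":0,"fingers":-1}]'
```

```text
t: 32.52
position: [592.9, 147.8, 15.9]
ee_rot: [-180.0, -0.1, -3.2]
contact_force: [-3.2, 0.0, 6.2]
finger_gap: 25.2
gripper_force: 45.0
```

The clamp touches the tray floor (6 N at z 15.9, as expected). Now release it and rise, and triangulate the latch peg from top pixels (285.4,140.6)/(310,140.6) and scene pixels (309,226)/(278.5,233).

```bash
python3 -m pendant '[{"tx":0,"ty":0,"tz":-0.004,"rx":0,"ry":0,"rz":0,"fingers":-0.18},{"tx":0,"ty":0,"tz":0,"rx":0,"ry":0,"rz":0,"fingers":-0.18},{"tx":0,"ty":0,"tz":0,"rx":0,"ry":0,"rz":0,"fingers":-0.18},{"tx":0,"ty":0,"tz":-0.06,"rx":0,"ry":0,"rz":0,"fingers":-0.18},{"tx":0,"ty":0,"tz":-0.2,"rx":0,"ry":0,"rz":0,"fingers":-0.18},{"tx":0,"ty":0,"tz":-0.2,"rx":0,"ry":0,"rz":0,"fingers":-0.18},{"tx":-0.2,"ty":0,"tz":-0.15,"rx":0,"ry":0,"rz":0,"fingers":-0.18},{"tx":-0.2,"ty":0,"tz":-0.15,"rx":0,"ry":0,"rz":0,"fingers":-0.18},{"tx":-0.2,"ty":0,"tz":-0.2,"rx":0,"ry":0,"rz":0,"fingers":-0.18},{"tx":-0.2,"ty":0,"tz":-0.2,"rx":0,"ry":0,"rz":0,"fingers":1},{"tx":0,"ty":0,"tz":-0.2,"rx":0,"ry":0,"rz":0,"fingers":1},{"tx":0,"ty":0,"tz":0,"rx":0,"ry":0,"rz":0,"fingers":1},{"tx":0,"ty":0,"tz":0,"rx":0,"ry":0,"rz":0,"fingers":1}]'
python3 - <<'E'
from clamps import *
w=cap('wrist','w8'); t=cap('top','t8'); s=cap('scene','s8')
E=np.array([tri([(load('top0'),(285.4,140.6)),(s,(309,226))]),tri([(load('top0'),(310,140.6)),(s,(278.5,233))])]); print('peg end, bar end',E)
th=np.radians(-3.1);R=np.array([[np.cos(th),-np.sin(th)],[np.sin(th),np.cos(th)]]); print((E[:,:2]-[640,-8.5])@R)
o=np.zeros((600,800,3),np.uint8); o[:343]=cv2.resize(w['frame'][:240],(800,343)); o[343:,:386]=cv2.resize(s['frame'][160:320,180:420],(386,257)); o[343:,400:735]=cv2.resize(t['frame'][130:245,195:345],(335,257)); cv2.imwrite('pics/m8.png',o)
E
```

```text
t: 34.15
position: [403.9, 157.9, 343.5]
ee_rot: [-179.9, -0.0, -3.2]
contact_force: [-0.2, 0.1, -0.5]
finger_gap: 67.5
gripper_force: 0.0
peg end, bar end [[669.   93.6 256.1]
 [666.2  34.6 260.2]]
[[ 23.4 103.6]
 [ 23.9  44.4]]
```

View pics/m8.png

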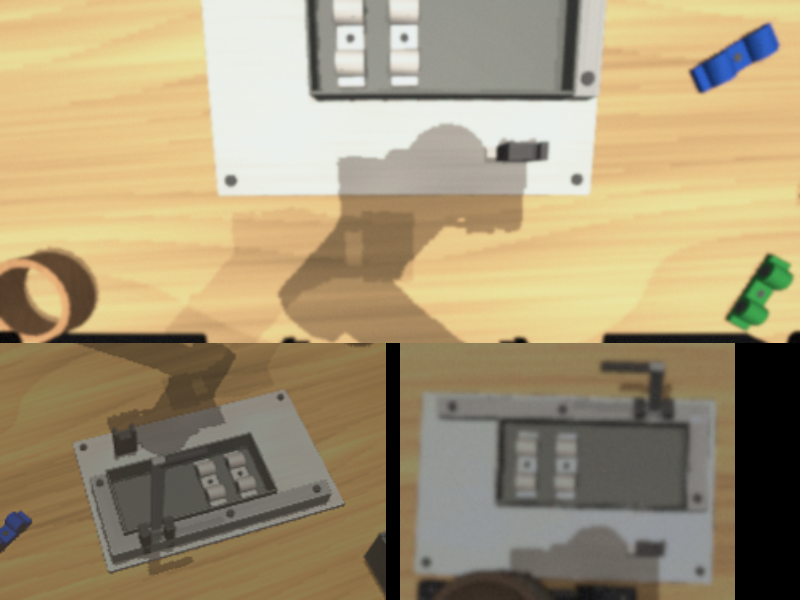

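Both clamps stand flat and side by side, and the tray is still flush. The peg end is at corner frame (23, 104, z≈256), which matches the text. Next I turn the gripper so it closes along the fixture's x and move above the peg.

```bash
python3 -m pendant '[{"tx":0,"ty":0,"tz":0,"rx":0,"ry":0,"rz":0.2,"fingers":1},{"tx":0,"ty":0,"tz":0,"rx":0,"ry":0,"rz":0.2,"fingers":1},{"tx":0,"ty":0,"tz":0,"rx":0,"ry":0,"rz":0.2,"fingers":1},{"tx":0,"ty":0,"tz":0,"rx":0,"ry":0,"rz":0.2,"fingers":1},{"tx":0,"ty":0,"tz":0,"rx":0,"ry":0,"rz":0.2,"fingers":1},{"tx":0,"ty":0,"tz":0,"rx":0,"ry":0,"rz":0.2,"fingers":1},{"tx":0,"ty":0,"tz":0,"rx":0,"ry":0,"rz":0.2,"fingers":1},{"tx":0,"ty":0,"tz":0,"rx":0,"ry":0,"rz":0.2,"fingers":1},{"tx":0,"ty":0,"tz":0,"rx":0,"ry":0,"rz":0.2,"fingers":1},{"tx":0,"ty":0,"tz":0,"rx":0,"ry":0,"rz":0.2,"fingers":1},{"tx":0.05,"ty":-0.179,"tz":0.02,"rx":0,"ry":0,"rz":0,"fingers":1},{"tx":0.05,"ty":-0.179,"tz":0.02,"rx":0,"ry":0,"rz":0,"fingers":1},{"tx":0.05,"ty":-0.179,"tz":0.02,"rx":0,"ry":0,"rz":0,"fingers":1},{"tx":0.05,"ty":-0.179,"tz":0.02,"rx":0,"ry":0,"rz":0,"fingers":1},{"tx":0.05,"ty":-0.179,"tz":0.02,"rx":0,"ry":0,"rz":0,"fingers":1},{"tx":0.05,"ty":-0.179,"tz":0.02,"rx":0,"ry":0,"rz":0,"fingers":1},{"tx":0,"ty":0,"tz":0,"rx":0,"ry":0,"rz":0,"fingers":1},{"tx":0,"ty":0,"tz":0,"rx":0,"ry":0,"rz":0,"fingers":1}]'
```

```text
t: 36.55
position: [667.9, 67.9, 311.8]
ee_rot: [179.9, -0.1, -93.2]
contact_force: [0.3, 0.0, -0.8]
finger_gap: 87.1
gripper_force: 0.0
```

```bash
python3 -m pendant '[{"tx":0,"ty":0,"tz":0.12,"rx":0,"ry":0,"rz":0,"fingers":1},{"tx":0,"ty":0,"tz":0.12,"rx":0,"ry":0,"rz":0,"fingers":1},{"tx":0,"ty":0,"tz":0.06,"rx":0,"ry":0,"rz":0,"fingers":1},{"tx":0,"ty":0,"tz":0,"rx":0,"ry":0,"rz":0,"fingers":1},{"tx":0,"ty":0,"tz":0,"rx":0,"ry":0,"rz":0,"fingers":-1},{"tx":0,"ty":0,"tz":0,"rx":0,"ry":0,"rz":0,"fingers":-1},{"tx":0,"ty":0,"tz":0,"rx":0,"ry":0,"rz":0,"fingers":-1},{"tx":0,"ty":0,"tz":0,"rx":0,"ry":0,"rz":0,"fingers":-1},{"tx":0,"ty":0,"tz":0,"rx":0,"ry":0,"rz":0,"fingers":-1},{"tx":0,"ty":0,"tz":0,"rx":0,"ry":0,"rz":0,"fingers":-1},{"tx":0,"ty":0,"tz":0,"rx":0,"ry":0,"rz":0,"fingers":-1},{"tx":0,"ty":0,"tz":0,"rx":0,"ry":0,"rz":0,"fingers":-1},{"tx":0,"ty":0,"tz":0,"rx":0,"ry":0,"rz":0,"fingers":-1},{"tx":0,"ty":0,"tz":0,"rx":0,"ry":0,"rz":0,"fingers":-1},{"tx":0,"ty":0,"tz":0,"rx":0,"ry":0,"rz":0,"fingers":-1},{"tx":0,"ty":0,"tz":0,"rx":0,"ry":0,"rz":0,"fingers":-1}]' 15
```

```text
t: 38.55
position: [668.4, 68.2, 238.2]
ee_rot: [-180.0, 0.0, -93.2]
contact_force: [0.8, -0.8, -1.3]
finger_gap: 11.4
gripper_force: 15.0
```

The peg is gripped (11.4 mm). Swing it along the arc about the hinge, first half.

```bash
python3 -m pendant '[{"tx":0,"ty":0.116,"tz":0.001,"rx":0,"ry":0,"rz":0,"fingers":-1},{"tx":0,"ty":0.114,"tz":0.018,"rx":0,"ry":0,"rz":0,"fingers":-1},{"tx":0,"ty":0.11,"tz":0.035,"rx":0,"ry":0,"rz":0,"fingers":-1},{"tx":0,"ty":0,"tz":0,"rx":0,"ry":0,"rz":0,"fingers":-1}]'; python3 -m pendant '[{"tx":0,"ty":0.104,"tz":0.051,"rx":0,"ry":0,"rz":0,"fingers":-1},{"tx":0,"ty":0.095,"tz":0.066,"rx":0,"ry":0,"rz":0,"fingers":-1},{"tx":0,"ty":0.084,"tz":0.079,"rx":0,"ry":0,"rz":0,"fingers":-1},{"tx":0,"ty":0,"tz":0,"rx":0,"ry":0,"rz":0,"fingers":-1},{"tx":0,"ty":0,"tz":0,"rx":0,"ry":0,"rz":0,"fingers":-1}]'
```

```text
t: 39.05
position: [581.3, 73.0, 224.5]
ee_rot: [179.8, -0.0, -93.2]
contact_force: [-0.5, 0.2, 1.4]
finger_gap: 11.2
gripper_force: 15.0
t: 39.67
position: [513.6, 77.0, 175.9]
ee_rot: [180.0, -0.0, -93.2]
contact_force: [1.6, -0.1, -2.6]
finger_gap: 11.1
gripper_force: 15.0
```

```bash
python3 -m pendant '[{"tx":0,"ty":0.072,"tz":0.091,"rx":0,"ry":0,"rz":0,"fingers":-1},{"tx":0,"ty":0.057,"tz":0.1,"rx":0,"ry":0,"rz":0,"fingers":-1},{"tx":0,"ty":0.042,"tz":0.108,"rx":0,"ry":0,"rz":0,"fingers":-1},{"tx":0,"ty":0,"tz":0,"rx":0,"ry":0,"rz":0,"fingers":-1},{"tx":0,"ty":0.026,"tz":0.113,"rx":0,"ry":0,"rz":0,"fingers":-1},{"tx":0,"ty":0.006,"tz":0.06,"rx":0,"ry":0,"rz":0,"fingers":-1},{"tx":0,"ty":0,"tz":0,"rx":0,"ry":0,"rz":0,"fingers":-1}]'; python3 -m pendant '[{"tx":0,"ty":0.002,"tz":0.03,"rx":0,"ry":0,"rz":0,"fingers":-1},{"tx":0,"ty":0,"tz":0.016,"rx":0,"ry":0,"rz":0,"fingers":-1},{"tx":0,"ty":0,"tz":0,"rx":0,"ry":0,"rz":0,"fingers":-1}]'
```

```text
t: 40.55
position: [464.5, 80.2, 58.1]
ee_rot: [-179.9, 0.0, -93.2]
contact_force: [3.3, -1.5, -1.5]
finger_gap: 11.6
gripper_force: 15.0
t: 40.92
position: [464.2, 80.3, 47.2]
ee_rot: [-179.7, 0.1, -93.2]
contact_force: [6.6, -4.0, -2.5]
finger_gap: 11.8
gripper_force: 15.0
```

```bash
python3 -m pendant '[{"tx":0,"ty":-0.008,"tz":0.012,"rx":0,"ry":0,"rz":0,"fingers":-1},{"tx":0,"ty":0,"tz":0.008,"rx":0,"ry":0,"rz":0,"fingers":-1},{"tx":0,"ty":0,"tz":0,"rx":0,"ry":0,"rz":0,"fingers":-1}]'; python3 -m pendant '[{"tx":0,"ty":0,"tz":0.012,"rx":0,"ry":0,"rz":0,"fingers":-1},{"tx":0,"ty":0,"tz":0,"rx":0,"ry":0,"rz":0,"fingers":-1}]'
```

```text
t: 41.3
position: [464.3, 80.1, 44.1]
ee_rot: [-179.9, 0.0, -93.1]
contact_force: [-4.4, 0.1, 20.0]
finger_gap: 11.1
gripper_force: 15.0
t: 41.55
position: [464.4, 80.1, 41.3]
ee_rot: [-179.9, 0.0, -93.1]
contact_force: [-5.9, -0.1, 21.0]
finger_gap: 11.5
gripper_force: 15.0
```

The stop is reached: 20 N up at TCP z 44, where I expected 43.6. Release, rise and check.

```bash
python3 -m pendant '[{"tx":0,"ty":0,"tz":0,"rx":0,"ry":0,"rz":0,"fingers":0},{"tx":0,"ty":0,"tz":0,"rx":0,"ry":0,"rz":0,"fingers":0},{"tx":0,"ty":0,"tz":0,"rx":0,"ry":0,"rz":0,"fingers":0},{"tx":0,"ty":0,"tz":0,"rx":0,"ry":0,"rz":0,"fingers":0},{"tx":0,"ty":0,"tz":-0.1,"rx":0,"ry":0,"rz":0,"fingers":0},{"tx":0,"ty":0,"tz":-0.2,"rx":0,"ry":0,"rz":0,"fingers":0},{"tx":0,"ty":0,"tz":-0.2,"rx":0,"ry":0,"rz":0,"fingers":0},{"tx":0,"ty":0.1,"tz":-0.2,"rx":0,"ry":0,"rz":0,"fingers":0},{"tx":-0.15,"ty":0.15,"tz":-0.1,"rx":0,"ry":0,"rz":0,"fingers":0},{"tx":-0.2,"ty":0.1,"tz":-0.1,"rx":0,"ry":0,"rz":0,"fingers":0},{"tx":-0.2,"ty":0,"tz":-0.1,"rx":0,"ry":0,"rz":0,"fingers":0},{"tx":-0.2,"ty":0,"tz":-0.1,"rx":0,"ry":0,"rz":0,"fingers":0},{"tx":0,"ty":0,"tz":0,"rx":0,"ry":0,"rz":0,"fingers":0}]'
python3 - <<'E'
from clamps import *
s=cap('scene','s9'); t=cap('top','t9'); w=cap('wrist','w9')
C=cloud(s); th=np.radians(-3.1);R=np.array([[np.cos(th),-np.sin(th)],[np.sin(th),np.cos(th)]])
for nm,d in(('s',s),('t',t)):
    C=cloud(d).reshape(-1,3); q=np.c_[(C[:,:2]-[640,-8.5])@R,C[:,2]]
    for x in(-30,-60,-90,-120,-150):
        m=(abs(q[:,0]-x)<10)&(abs(q[:,1]-45)<4)&(q[:,2]>40); print(nm,x,m.sum(),np.median(q[m,2]) if m.any() else None)
o=np.zeros((560,800,3),np.uint8); o[:,:]=0; o[:, :]=cv2.resize(s['frame'][150:318,180:420],(800,560)); cv2.imwrite('pics/m9.png',o)
h=np.zeros((600,800,3),np.uint8); h[:]=cv2.resize(t['frame'],(800,600)); cv2.imwrite('pics/t9b.png',h)
E
```

```text
t: 43.18
position: [387.2, 275.1, 314.3]
ee_rot: [-179.9, 0.1, -93.0]
contact_force: [-0.1, -0.7, -0.8]
finger_gap: 43.4
gripper_force: 0.0
s -30 26 66.3652924465934
s -60 23 66.79638538551501
s -90 23 66.45405074966611
s -120 21 66.55045504981426
s -150 22 66.70128795579134
t -30 23 65.11260130795449
t -60 20 64.82234786353494
t -90 23 65.28380936625513
t -120 24 65.26162987197942
t -150 22 64.11835651145296
```

View pics/m9.png

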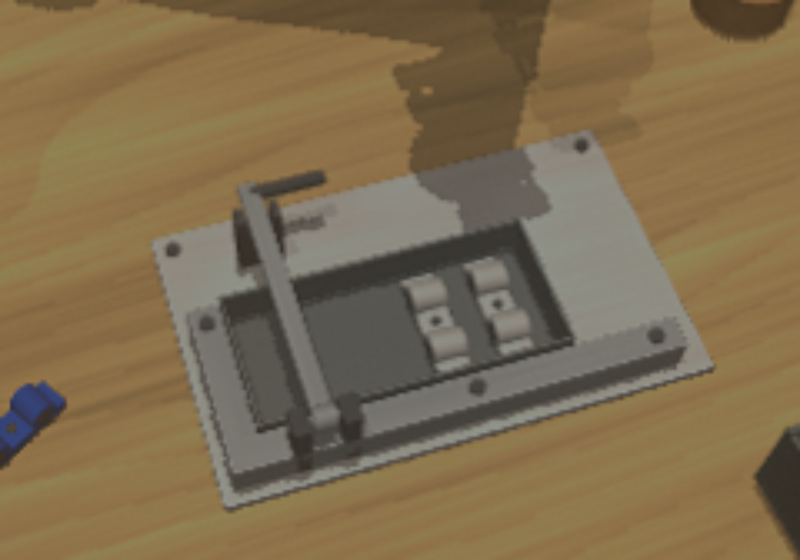

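View pics/t9b.png

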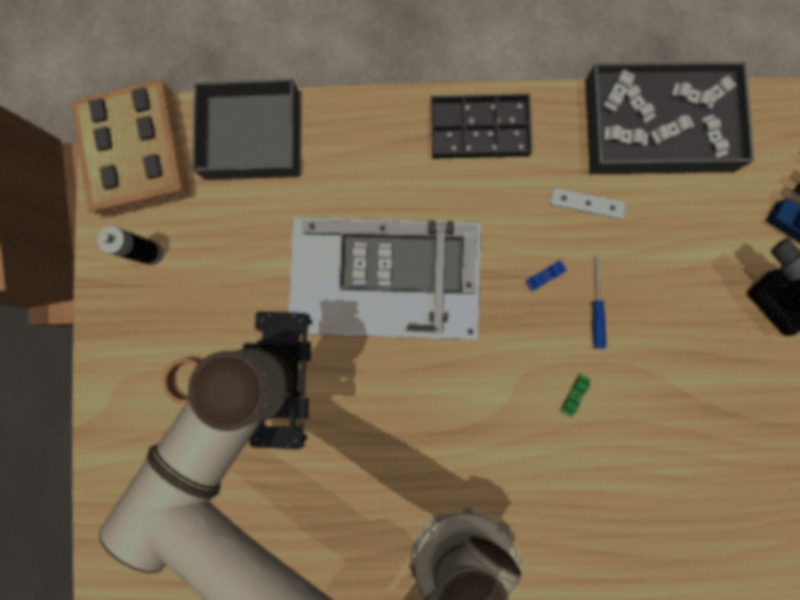

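The bar lies level in the catch: its top reads about 65 mm along its whole length, seen at (440,275) in the top view. Both clamps stand flat in the flush tray, at (360,263) and (385,263). Nothing grey is left loose on the bench, and the screwdriver, strip and reel are where they were. Handing in.

```bash
python3 -c "
from cell import robot
print(robot.finish_job())"
```

```text
the job is handed in; nothing more can be done
None
```

I handed the job in at about 43 s. The tray is flush in the fence corner, both loose grey clamps stand flat side by side on its floor, and the latch bar is level in its catch; the first try at clamp 1 missed and shifted it on the bench before I regripped it.

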